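Pack the turned bowls away in the storage case

ROBOT

A 7-joint arm with a two-finger parallel gripper is mounted at the origin on the work surface. World frame = base frame: x ahead of the robot, y to its left, z up, the work surface at z = 0. Lengths are in m, angles in rad, forces in N, time in s.
With the tool pointing down it reaches from about 0.4 to 0.85 m from the base axis. Payload 4.5 kg.
Tool frame: the origin (TCP) lies between the finger pads; the fingertips stand r.tip_reach ahead of it and the grasp point (between the pads) lies 3 mm ahead of it (r.tip_reach is the distance from the TCP to the fingertips, in m); z points along the fingers, y is the line along which they close (so a half turn about z gives the same grasp; the last joint's range is limited). The gripper opens to 88 mm and grips with 3 to 60 N. Pads are 18 mm wide; open, the fingers measure 123 mm over their backs; the gripper's body (75 mm by 187 mm) begins 45 mm behind the grasp point.
Start: joints at [-1.174, 0.689, -0.195, 1.565, 0.157, 0.902, -0.215], TCP at [0.222, 0.584, 0.261] pointing down, gripper open.
Joint ranges: [-3.01, 3.01], [-0.46, 2.08], [-1.47, 1.51], [0.13, 2.56], [-1, 4.14], [0.04, 2.09], [-2.66, 2.66]. Speed limits (rad/s): [2.57, 2.57, 3.14, 3.14, 3.14, 3.14, 3.14].

INTERFACE

Orientations are given as a unit quaternion [x, y, z, w].
In Python, from plant import r gives the robot as it stands.
- The arm moves only by the tool step_arm, never from a script. Its argument "motion" is a list of rows, each an object with "dp": the shift along the tool's x, y, z in mm, a list of three; "twist": the turn, a rotation vector about the tool's x, y, z in rad, a list of three; "hand": the opening, from -1 (shut) to 1 (fully open). In form: [{"dp": [dx, dy, dz], "twist": [rx, ry, rz], "hand": hand}, ...]. A call has 1 to 5 rows; each row is the pose to reach, as a shift and turn from the pose commanded when the call began, along the tool's axes at that moment; what a row does not reach only later rows make up. A row lasts 1/8 s, in which the tool goes at most 62.5 mm and 10.7 degrees, less where a joint would pass 70% of its speed; a pose out of reach is approached as far as the arm can. A call with a gripper value outside its range is refused whole. The fingers move at their own pace and stop on an object; "force" is the grip in N (left out, the last holds). Time passes only in rows, so rows that repeat a pose let the fingers close. It gives the time, the measured TCP pose, the force, the opening and the grip force at its end, in the units of the state.
- r.get_state(): the state, without advancing time (a new reading comes with each control period).
- r.snapshot(name): name is "side" or "top"; returns a dict with "pixels" (384x512x3 uint8, red, green, blue), "depth" (384x512 float32, m along the optical axis (not along the pixel's ray), 0 where there is no reading), "fx", "fy", "cx", "cy" (pixels), "xyz" and "orientation" of the camera in the world. Camera axes: x right, y down, z forward; pixel columns grow to the right and rows downward; lengths in m; the calibration is good to about 2 mm. A picture is of the moment at which its call begins.
- r.finish_job(): hands the job in; it is judged then, once.
Trained networks look in the newest picture that a camera, given by its name, has taken for a name from the list of things; names that differ only in an ending like _2 or _b are one class to them, and where a whole thing is asked for, a point or a joint stands for the part that bears it (a point fixed in the world has none). Each returns a list of dicts, best first, with "score" (0 to 1); they miss things now and then, are a little off and sometimes report something else, mostly with a low value. They report only what shows in the picture. A call takes as long as a camera call. They do not tell look-alikes from the thing itself.
- r.search_frame(camera, thing): "at" ([x, y, z] in m, in the coordinates of the camera as it stood for that picture, good to about 4 mm: the middle of the surface that is visible of it).
The state is a dict: "clock": time; "q": joint angles; "qd": joint speeds; "joint_torque": joint torques, N m; "tool_pos": TCP position; "eef_rot": TCP orientation; "contact_force": force on the tool from outside, world axes, zero at the start; "moment": the same for the moment, N m; "opening": opening from 0.0 (shut) to 1.0 (fully open); "finger_force": force on a finger pad.
Only numpy, scipy, OpenCV 4.12 (cv2) and the standard library are available. Lean on these libraries where they do the work, as an engineer would, in place of code of your own. Each camera call takes 0.05 s, during which the arm holds its last target. There are 200 camera calls.

TASK

Slip the blade of the palette knife under the lip of the shut storage case, lever the cover up with it and swing it right back until it stands open by itself; lay the knife flat on the middle of the wood slice next to it. Nest every loose turned bowl that is out on the table into the iron bowl standing in the case, in one upright stack, then close the cover gently and fully. Leave the jar, the sanding block and the marker where they are.

Things in the scene. Friction and masses are not known exactly. Their poses are not given: they have to be found in the camera images.
- case: Grey square storage case, fixed, 150 x 150 mm outside, 105 mm high without its cover, walls and floor 5 mm thick, covered by a white plate. Origin: centre of its underside; z up, +x towards the hinge side, -x the front with the pry gap. The front looks roughly to the robot's right (world -y).
- pry_gap (a point): Mouth of the pry gap: middle of the front edge, 95 mm to -x of the case's centre, 99.5 mm up; axes as the case. Above it the cover's lip overhangs the front wall by 20 mm over the whole 150 mm width (underside 105 mm up); below it a ledge of the case, 100 mm wide, sticks out 16 mm (top 94 mm up). The gap is 11 mm high, 20 mm deep: room for a blade, not fingers.
- hinge (a point): Middle of the cover's hinge line, on the case's upper edge at +x (75 mm from its centre, 105 mm up); axes as the case, the hinge line runs along y.
- cover_angle (a joint): Opening angle of the cover: 0 shut, grows as the front edge rises, stop at 1.75 (just past upright). White plate, 6 mm thick, 150 mm wide, reaching 170 mm from the hinge line to the tip of the lip; its underside passes through the hinge line. Stiff hinge: it stays at any angle; about 2 N at the lip raises it, 0.5 to 1.5 N closes it.
- cover: The cover of the case (plate and lip in one piece). Origin: middle of the hinge line, on its underside; axes as the case when shut, the plate reaching from there to x = -170 mm; it turns about y as it opens.
- knife: Palette knife, 180 mm long, about 90 g, lying on the table: straight wooden handle 100 x 18 x 16 mm, stiff flat steel blade 80 x 16 x 2.5 mm. Origin: centre of the underside of the handle; +x along the knife towards the blade, z up. Handle from x = -50 to +50 mm; blade from +50 to its tip at +130 mm, its mid-plane 8 mm above the underside.
- slice: Fixed round slice of wood with bark edge, 170 mm across, 18 mm thick, where the knife is to end. It is the one nearer the table's middle and to the right of the case as the robot sees it; a smaller slice, 140 mm across, beyond it to the left is not used. Origin: centre of its underside.
- bowl_base: Heavy cast-iron bowl (0.6 kg) standing loose in the case, always there, shaped like the wooden ones: foot 32 mm across, sides flaring to 59 mm at 30 mm height, then an upright rim 64 mm across up to 38 mm. Walls 3 mm, floor 13 mm thick: each nested bowl sits 13 mm above the one below, with 1 to 2.5 mm of side play. Origin: centre of its underside, z up. Five nested: 90 mm high.
- bowl_a: Loose turned-wood stacking bowl, about 50 g, same shape as bowl_base (64 mm across, 38 mm high), upright on the table at the start. Origin at the centre of its underside, z up. None if this run has not got it or while held.
- bowl_b: Loose turned-wood stacking bowl, about 50 g, same shape as bowl_base (64 mm across, 38 mm high), upright on the table at the start. Origin at the centre of its underside, z up. None if this run has not got it or while held.
- bowl_c: Loose turned-wood stacking bowl, about 50 g, same shape as bowl_base (64 mm across, 38 mm high), upright on the table at the start. Origin at the centre of its underside, z up. None if this run has not got it or while held.
- bowl_d: Loose turned-wood stacking bowl, about 50 g, same shape as bowl_base (64 mm across, 38 mm high), upright on the table at the start. Origin at the centre of its underside, z up. None if this run has not got it or while held.
- jar: Bystander: small closed jar, 52 mm across, 70 mm high, loose. Origin: centre of underside.
- sander: Bystander: cork sanding block, 70 x 40 x 28 mm, loose. Origin: centre of underside.
- marker: Bystander: marker lying on the table, 135 x 12 x 12 mm, yellow with a black cap, loose. Origin: underside of the yellow part's middle, x along it.
Not all that is in view belongs to the job. What is shaped like the bowl_c but green, pink or turquoise is not meant.

How it is judged:
By the outcome, as a careful person would: the job done as asked, in the order asked, and still so for the second after the job is handed in, with the robot touching nothing.
Of bowl_a, bowl_b, bowl_c, bowl_d only 2 to 4 are there at a start; the rules pass over those that are not, and their reading is None.
At some moment in a run one of bowl_a, bowl_b, bowl_c, bowl_d, knife may be knocked a few centimetres aside while the robot is not near it.
It also fails if it takes over 210 s, if anything falls off the work surface, if the arm or the gripper's body presses on something with over 40 N, if the wrist force passes 120 N, or if a joint passes its speed limit or range.

## Working session

There is one attempt and no reset: what is moved stays moved. The work goes in short steps, Python scripts to look and compute and a tool call to move; the robot and the scene stay as the last step left them, time stands still between calls to the robot, and variables do not carry over. Pictures are saved under pics/ and viewed, at most 18 in all, crops included, and the job is handed in when it is done.

Besides the shell and the picture viewer there is one more tool, called after ">>>" as name([rows], argument=value, ...), one row to a line, values as JSON. step_arm: Moves the arm, as the interface text tells. Its arguments: {"type":"object","properties":{"motion":{"type":"array"},"force":{"type":"number"}},"required":["motion"]}

```bash
mkdir -p pics; ls
cat > h.py <<'E'
import numpy as np, cv2
from scipy.spatial.transform import Rotation as R
from plant import r
np.set_printoptions(precision=4,suppress=True)
def snap(c,name=None):
    s=r.snapshot(c)
    if name: cv2.imwrite(f'pics/{name}.png',s['pixels'][:,:,::-1])
    return s
def cloud(s):
    d=s['depth'];v,u=np.indices(d.shape)
    p=np.stack([(u-s['cx'])/s['fx']*d,(v-s['cy'])/s['fy']*d,d],-1)
    w=p@R.from_quat(s['orientation']).as_matrix().T+np.array(s['xyz'])
    w[d<=0]=np.nan
    return w
def find(s,c,t):
    out=[]
    for o in r.search_frame(c,t):
        w=R.from_quat(s['orientation']).apply(o['at'])+np.array(s['xyz'])
        a=o['at'];out.append((round(o['score'],2),w.round(4).tolist(),[int(a[0]/a[2]*s['fx']+s['cx']),int(a[1]/a[2]*s['fy']+s['cy'])]))
    return out
E
python3 - <<'E'
from h import *
st=r.get_state();print(st,r.tip_reach)
for c in ('side','top'):
    s=snap(c,c+'0');np.savez(c+'0.npz',**s)
    print(c,s['xyz'],s['orientation'],s['fx'])
    for t in ('case','pry_gap','cover','knife','slice','bowl_base','bowl_a','jar','sander','marker'): print(t,find(s,c,t))
E
```

```text
pics
{'clock': 0.0, 'q': array([-1.1742,  0.69  , -0.1945,  1.5663,  0.1573,  0.9025, -0.2151]), 'qd': array([-0.0003, -0.0017,  0.0005, -0.0002,  0.0005, -0.001 , -0.0012]), 'joint_torque': array([  0.0013, -52.7566,  -1.2661, -15.3425,  -0.0525,   0.0065,
         0.0002]), 'tool_pos': array([0.2216, 0.5838, 0.2599]), 'eef_rot': array([ 0.1804,  0.9836, -0.0009, -0.0001]), 'contact_force': array([ 0.3604,  0.8748, -0.8211]), 'moment': array([0.0119, 0.0631, 0.0072]), 'finger_force': 0.0, 'opening': 0.998217347761844} 0.022
side [-0.0155 -0.6845  0.6376] [ 0.8152 -0.3278  0.1806 -0.442 ] 446.99649398232816
case [(0.57, [0.4922, 0.1802, 0.0909], [161, 168])]
pry_gap [(0.96, [0.4925, 0.1798, 0.0902], [161, 168])]
cover [(0.88, [0.5166, 0.2145, 0.1112], [161, 153]), (0.67, [0.4929, 0.1805, 0.0892], [161, 168])]
knife [(0.83, [0.4076, -0.138, 0.0104], [218, 271])]
slice [(0.9, [0.6079, -0.0773, 0.0174], [266, 217]), (0.53, [0.6044, -0.2578, 0.0273], [325, 249])]
bowl_base []
bowl_a [(0.87, [0.6057, -0.257, 0.0275], [325, 249]), (0.83, [0.5768, -0.4096, 0.0307], [380, 292]), (0.72, [0.81
[... 819 characters left out ...]
6, [0.4077, -0.1308, 0.0131], [276, 263])]
slice [(0.78, [0.6183, -0.0663, 0.0201], [252, 182])]
bowl_base []
bowl_a [(0.91, [0.6035, -0.2602, 0.0231], [326, 188]), (0.91, [0.354, -0.2231, 0.0198], [313, 286]), (0.82, [0.8119, -0.2154, 0.0227], [308, 113]), (0.81, [0.6941, -0.3505, 0.0213], [359, 156]), (0.75, [0.5715, -0.4123, 0.0224], [384, 201]), (0.68, [0.4376, -0.4006, 0.0177], [382, 253]), (0.67, [0.4023, -0.0159, 0.0193], [231, 265])]
jar [(0.73, [0.6041, -0.2635, 0.0228], [327, 188]), (0.62, [0.6798, -0.2092, 0.0682], [308, 155])]
sander [(0.93, [0.3326, -0.3192, 0.0303], [352, 295])]
marker [(0.73, [0.5269, -0.1963, 0.0129], [301, 217]), (0.28, [0.5266, 0.2246, 0.1081], [129, 210])]
```

View pics/top0.png

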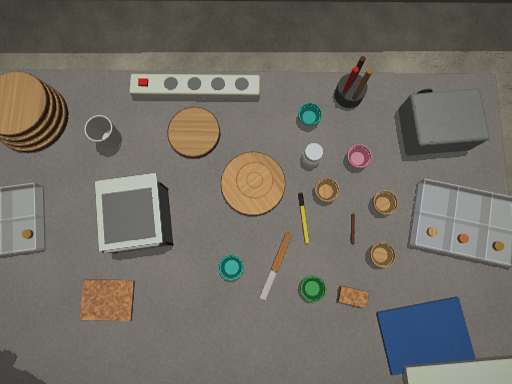

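View pics/side0.png

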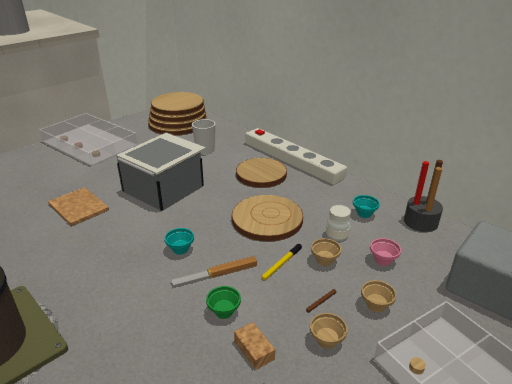

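Run:
```python
from h import *
for c in ('top','side'):
    s=dict(np.load(c+'0.npz'));w=cloud(s);im=s['pixels'];x,y,z=w[...,0],w[...,1],w[...,2]
    def rect(m,t):
        m=cv2.morphologyEx(m.astype('u1'),cv2.MORPH_OPEN,np.ones((2,2)));n,l,st,_=cv2.connectedComponentsWithStats(m)
        k=1+np.argmax(st[1:,4]);P=w[l==k];b=cv2.minAreaRect(P[:,:2].astype('f4')*1000)
        print(c,t,len(P),'z',np.nanmedian(P[:,2]),'rect',np.round(b[0],1),np.round(b[1],1),round(b[2],1),'med',np.median(P,0));return P
    rect((z>.098)&(z<.125)&(abs(x-.52)<.2)&(abs(y-.22)<.15),'cover')
    rect((z>.011)&(z<.022)&(abs(x-.41)<.13)&(abs(y+.13)<.1)&(np.hypot(x-.40,y+.016)>.05)&(np.hypot(x-.354,y+.22)>.05)&(np.hypot(x-.61,y+.07)>.1),'handle')
    rect((z>.004)&(z<.022)&(abs(x-.41)<.13)&(abs(y+.13)<.1)&(np.hypot(x-.40,y+.016)>.05)&(np.hypot(x-.354,y+.22)>.05)&(np.hypot(x-.61,y+.07)>.1),'knife')
    rect((z>.012)&(z<.024)&(np.hypot(x-.617,y+.07)<.12)&(y>-.2),'slice')
    for q in [(.6035,-.26),(.354,-.223),(.812,-.215),(.694,-.35),(.5715,-.412),(.4376,-.4),(.402,-.016)]:
        m=(np.hypot(x-q[0],y-q[1])<.05)&(z>.030)&(z<.045)
        P=w[m];(cx,cy),ra=cv2.minEnclosingCircle(P[:,:2].astype('f4'));print(q,len(P),round(cx,4),round(cy,4),round(ra,4),np.median(im[m],0))
```

```text
top cover 4639 z 0.11169205959017803 rect [496.5 202.2] [149.1 248.2] 56.9 med [nan nan nan]
top handle 287 z 0.015600888669320856 rect [ 436.5 -145.5] [ 18.8 105. ] 68.2 med [ 0.4374 -0.1449  0.0156]
top knife 482 z 0.012278282447647615 rect [ 401.3 -131.6] [ 19.4 180.8] 67.9 med [ 0.4045 -0.1321  0.0123]
top slice 3215 z 0.018456580767092556 rect [nan nan] [0. 0.] 0.0 med [nan nan nan]
(0.6035, -0.26) 141 0.5998 -0.2589 0.0321 [144. 117.  78.]
(0.354, -0.223) 157 0.3497 -0.2203 0.032 [ 57. 121.  66.]
(0.812, -0.215) 148 0.8073 -0.2166 0.0324 [ 42.  115.5 106. ]
(0.694, -0.35) 150 0.6907 -0.345 0.0326 [155.5 104.  117. ]
(0.5715, -0.412) 156 0.5685 -0.409 0.0329 [137.5 109.   72.5]
(0.4376, -0.4) 159 0.4359 -0.3954 0.0322 [141. 114.  78.]
(0.402, -0.016) 147 0.3988 -0.0149 0.032 [ 50. 132. 122.]
side cover 2162 z 0.11092228840410168 rect [583.7 232.9] [307.2 139.5] 12.5 med [nan nan nan]
side handle 357 z 0.014987733845593043 rect [ 441.9 -148.1] [ 24. 114.] 74.3 med [nan nan nan]
side knife 705 z 0.009815701995337933 rect [nan nan] [0. 0.] 0.0 med [nan nan nan]
side slice 2402 z 0.018018823259026595 rect [623.6 -68.3] [153.8 167. ] 33.6 med [nan nan nan]
(0.6035, -0.26) 255 0.598 -0.2591 0.0334 [116.  94.  62.]
(0.354, -0.223) 325 0.3493 -0.2215 0.033 [29. 96. 43.]
(0.812, -0.215) 191 0.8058 -0.2167 0.0343 [12. 95. 88.]
(0.694, -0.35) 255 0.6905 -0.3449 0.0344 [137.  78.  91.]
(0.5715, -0.412) 331 0.5681 -0.4093 0.033 [118.  97.  64.]
(0.4376, -0.4) 378 0.4348 -0.3963 0.033 [115.5  94.5  62. ]
(0.402, -0.016) 231 0.3972 -0.0159 0.0334 [13. 95. 88.]
```

Top view: shut case at (130,212), its front facing right; knife with handle (282,250) and blade tip (265,297); big slice (252,182). There are three wooden bowls, at (326,190), (385,203) and (382,255). The teal, green and pink ones are decoys. The side view agrees.

```bash
cat >> h.py <<'E'
def rect(w,m,t='',pr=True):
    m=(m&np.isfinite(w[...,0])).astype('u1');m=cv2.morphologyEx(m,cv2.MORPH_OPEN,np.ones((2,2)))
    n,l,st,_=cv2.connectedComponentsWithStats(m);k=1+np.argmax(st[1:,4]);P=w[l==k]
    b=cv2.minAreaRect(P[:,:2].astype('f4')*1000)
    if pr: print(t,len(P),'z',np.median(P[:,2]).round(4),np.round(b[0],1),np.round(b[1],1),round(b[2],1))
    return P
def frame(yaw): # tool down, tool x at yaw (deg)
    c,s=np.cos(np.radians(yaw)),np.sin(np.radians(yaw))
    return R.from_matrix(np.array([[c,s,0],[s,-c,0],[0,0,-1]]))
def go(p,yaw,rot=None):
    """shift (tool axes, mm) and twist from the present pose to tcp p, tool down with x at yaw"""
    st=r.get_state();q=R.from_quat(st['eef_rot']);T=rot if rot is not None else frame(yaw)
    print('dp',(q.inv().apply(np.array(p)-st['tool_pos'])*1000).round(1),'twist',(q.inv()*T).as_rotvec().round(4))
E
python3 - <<'E'
from h import *
for c in ('top','side'):
    s=dict(np.load(c+'0.npz'));w=cloud(s);x,y,z=w[...,0],w[...,1],w[...,2]
    P=rect(w,(z>.107)&(z<.118)&(abs(x-.52)<.14)&(abs(y-.22)<.13),c+' cover')
    rect(w,(z>.085)&(z<.1)&(abs(x-.52)<.14)&(y<.2)&(y>.09),c+' ledge')
    for a in np.radians(np.arange(-15,16,5)): pass
    far=(np.hypot(x-.4,y+.016)>.05)&(np.hypot(x-.35,y+.22)>.045)&(np.hypot(x-.61,y+.07)>.1)
    box=(abs(x-.40)<.11)&(abs(y+.135)<.07)&far
    H=rect(w,box&(z>.0125)&(z<.02),c+' handle');K=rect(w,box&(z>.005)&(z<.02),c+' knife')
    for Q in (H,K):
        d=np.linalg.svd(Q[:,:2]-Q[:,:2].mean(0),full_matrices=False)[2][0];d*=-np.sign(d[0]);pr=Q[:,:2]@d
        print('yaw',np.degrees(np.arctan2(d[1],d[0])),'ends',Q[np.argmin(pr)],Q[np.argmax(pr)])
    rect(w,(z>.012)&(z<.024)&(np.hypot(x-.617,y+.07)<.12)&(np.hypot(x-.6,y+.26)>.05),c+' slice')
E
```

```text
top cover 4460 z nan [488.3 205.2] [143.5 237.1] 54.6
top ledge 17 z 0.0856 [456.7 143.7] [11.6 17.7] 57.1
top handle 270 z 0.0156 [ 436.4 -145.6] [ 18.6 105. ] 68.2
top knife 477 z 0.0124 [ 401.3 -131.4] [ 18.8 180.7] 68.2
yaw 157.62636450746328 ends [ 0.4825 -0.1717  0.0015] [ 0.3892 -0.1223  0.0075]
yaw 157.90830628890492 ends [ 0.4825 -0.1717  0.0015] [ 0.3186 -0.095  -0.0011]
top slice 3215 z nan [nan nan] [0. 0.] 0.0
side cover 1869 z nan [585.4 230. ] [295.3 140.9] 8.7
side ledge 303 z 0.0882 [589.1 207.4] [305.   95.5] 22.9
side handle 313 z 0.0152 [ 442.1 -148.2] [ 24.  113.7] 74.3
side knife 686 z nan [ 407.4 -134. ] [ 25.7 187.2] 71.2
yaw 158.18362089437588 ends [ 0.5001 -0.152  -0.0023] [ 0.3879 -0.131   0.0169]Traceback (most recent call last):
  File "<stdin>", line 11, in <module>
    u, s, vh = gufunc(a, signature=signature)
               ~~~~~~^^^^^^^^^^^^^^^^^^^^^^^^
    raise LinAlgError("SVD did not converge")
numpy.linalg.LinAlgError: SVD did not converge
```

```bash
sed -i "s/P=w\[l==k\]$/P=w[(l==k)\&(m0>0)]/; s/    m=(m&np.isfinite(w\[...,0\])).astype('u1');/    m=m0=(m\&np.isfinite(w[...,0])).astype('u1');/" h.py
python3 - <<'E'
from h import *
for c in ('top','side'):
    s=dict(np.load(c+'0.npz'));w=cloud(s);x,y,z=w[...,0],w[...,1],w[...,2]
    P=rect(w,(z>.107)&(z<.118)&(abs(x-.52)<.14)&(abs(y-.22)<.13),c+' cover')
    d=P[:,:2]
    for yaw in np.arange(78,103,2):
        a=np.radians(yaw);u=d@[np.cos(a),np.sin(a)];v=d@[-np.sin(a),np.cos(a)]
        qu=np.percentile(u,[1,99]);qv=np.percentile(v,[1,99])
        C=qu.mean()*np.array([np.cos(a),np.sin(a)])+qv.mean()*np.array([-np.sin(a),np.cos(a)])
        print(yaw,np.ptp(qu).round(4),np.ptp(qv).round(4),(np.ptp(qu)*np.ptp(qv)*1e6).round(0),C)
    rect(w,(z>.012)&(z<.024)&(np.hypot(x-.617,y+.07)<.12)&(np.hypot(x-.6,y+.26)>.05),c+' slice')
go([.418,-.138,.14],158)
E
```

```text
top cover 4311 z 0.1118 [522.9 226.8] [173.1 148.6] 8.6
78 0.1717 0.1849 31748.0 [0.5238 0.2268]
80 0.1694 0.1829 30979.0 [0.524  0.2268]
82 0.1667 0.181 30168.0 [0.5238 0.2269]
84 0.1637 0.1788 29276.0 [0.5236 0.2266]
86 0.1608 0.1768 28428.0 [0.5238 0.2264]
88 0.158 0.1749 27630.0 [0.5239 0.2264]
90 0.1547 0.1723 26658.0 [0.5236 0.2264]
92 0.1515 0.1702 25777.0 [0.5237 0.2263]
94 0.1487 0.1683 25026.0 [0.5238 0.226 ]
96 0.1461 0.1668 24359.0 [0.5237 0.2265]
98 0.1453 0.1659 24104.0 [0.5239 0.2266]
100 0.1454 0.1659 24136.0 [0.5239 0.2264]
102 0.1471 0.1665 24493.0 [0.5238 0.2265]
top slice 3110 z 0.0185 [617.4 -66.9] [166.4 165.5] 0.1
side cover 1771 z 0.1112 [523.9 224.7] [172.2 148.5] 9.0
78 0.1699 0.1861 31616.0 [0.5226 0.2208]
80 0.1667 0.1844 30729.0 [0.5229 0.2206]
82 0.1635 0.1828 29880.0 [0.5229 0.2204]
84 0.1603 0.1808 28994.0 [0.5231 0.2202]
86 0.1575 0.1789 28175.0 [0.5231 0.2202]
88 0.1544 0.1769 27300.0 [0.5231 0.2204]
90 0.1517 0.1742 26431.0 [0.5229 0.221 ]
92 0.1494 0.172 25699.0 [0.523  0.2214]
94 0.147 0.1697 24955.0 [0.5234 0.2215]
96 0.1442 0.1671 24103.0 [0.5234 0.2222]
98 0.1435 0.1653 23733.0 [0.5232 0.2232]
100 0.1428 0.1661 23726.0 [0.5234 0.223 ]
102 0.145 0.167 24225.0 [0.523  0.2225]
side slice 2315 z 0.0181 [616.3 -70.4] [166.9 167. ] 41.5
dp [-439.8 -605.7  120.7] twist [ 0.0001 -0.      0.0212]
```

Run:
```python
from h import *
a=dict(np.load('side0.npz'))['pixels'][125:215,105:220];b=dict(np.load('top0.npz'))['pixels'][165:265,80:185]
a=cv2.resize(a,(400,400),interpolation=2);b=cv2.resize(b,(400,400),interpolation=2)
cv2.imwrite('pics/zoom.png',np.hstack([a,b])[:,:,::-1])
s=dict(np.load('side0.npz'));w=cloud(s)
for u,v in [(130,175),(140,180),(150,185),(180,180),(190,175),(175,175),(140,165),(150,169),(185,165)]: print((u,v),w[v,u])
```

```text
(130, 175) [0.4384 0.2469 0.0651]
(140, 180) [0.4432 0.207  0.0655]
(150, 185) [0.4489 0.1709 0.0645]
(180, 180) [0.5255 0.1539 0.0547]
(190, 175) [0.5591 0.1565 0.0549]
(175, 175) [0.5089 0.1484 0.0783]
(140, 165) [0.4443 0.1971 0.1117]
(150, 169) [0.4518 0.1649 0.1107]
(185, 165) [0.5453 0.1547 0.0904]
```

View pics/zoom.png

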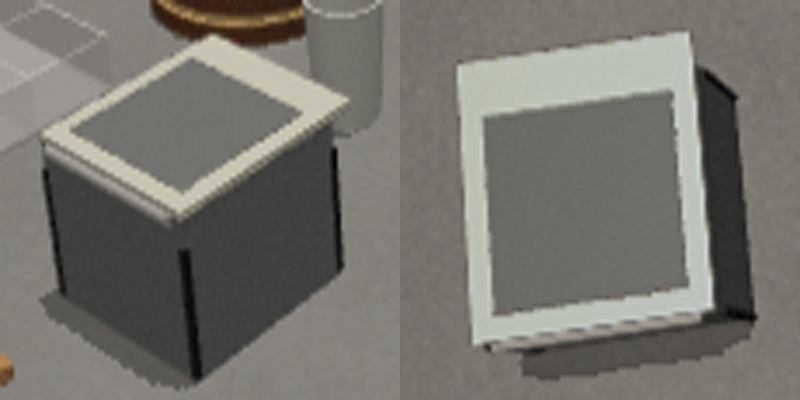

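>>> step_arm([
  {"dp": [-40, -60, 0], "twist": [0, 0, 0], "hand": 0},
  {"dp": [-80, -120, 0], "twist": [0, 0, 0], "hand": 0},
  {"dp": [-120, -170, 0], "twist": [0, 0, 0], "hand": 0},
  {"dp": [-160, -220, 0], "twist": [0, 0, 0], "hand": 0},
  {"dp": [-200, -275, 0], "twist": [0, 0, 0.02], "hand": 0},
])

```text
clock: 1.72
tool_pos: [0.3044, 0.2813, 0.261]
eef_rot: [0.191, 0.982, 0.001, 0.0]
contact_force: [1.4, -0.2, 0.0]
opening: 0.503
finger_force: 0.0
```

The zoom shows the wide white lip on the far side (away from the robot) and the hinge rod along the near edge. That disagrees with the text. The depth agrees with the picture: the cover's long axis is at yaw 8.6° with an 18 mm overhang on the far side. I go by the image.

Run:
```python
from h import *
s=dict(np.load('top0.npz'));w=cloud(s);x,y,z=w[...,0],w[...,1],w[...,2]
m=(x>.62)&(x<.9)&(y>.1)&(y<.5)&(z>.03)
n,l,st,c=cv2.connectedComponentsWithStats(m.astype('u1'))
for k in range(1,n):
    if st[k,4]>30: P=w[(l==k)];print(st[k],P.min(0),P.max(0))
go([.418,-.138,.14],158)
```

```text
[129  78  65  18 965] [0.8588 0.1004 0.03  ] [0.8999 0.279  0.0529]
[ 35  83  26  55 951] [0.733  0.4632 0.03  ] [0.8788 0.5    0.0853]
[ 84 115  35  32 681] [0.7061 0.2933 0.03  ] [0.7762 0.3657 0.0957]
dp [-262.1 -346.5  120.8] twist [0.0012 0.0007 0.0006]
```

>>> step_arm([
  {"dp": [-50, -65, 0], "twist": [0, 0, 0], "hand": 0},
  {"dp": [-100, -130, 20], "twist": [0, 0, 0], "hand": 0},
  {"dp": [-155, -200, 60], "twist": [0, 0, 0], "hand": 0},
  {"dp": [-210, -275, 100], "twist": [0, 0, 0], "hand": 0},
  {"dp": [-262, -346, 121], "twist": [0, 0, 0], "hand": 0},
])

```text
clock: 2.35
tool_pos: [0.3843, -0.0074, 0.1834]
eef_rot: [0.19, 0.982, 0.0, 0.001]
contact_force: [1.3, 0.4, -0.5]
opening: 0.5
finger_force: 0.0
```

Run:
```python
from h import *
s=snap('side','side1');w=cloud(s);print(find(s,'side','knife'))
st=r.get_state();print(st['tool_pos'],st['q'])
go([.418,-.138,.024],158)
```

```text
[(0.7, [0.3237, -0.3331, 0.0288], [255, 345]), (0.31, [0.523, -0.2059, 0.0109], [281, 261])]
[ 0.3834 -0.0126  0.1826] [ 0.023   0.5666 -0.1737  2.3379  0.3753  0.2645  0.6875]
dp [ -80.4 -101.7  158.9] twist [-0.0041 -0.001  -0.0117]
```

View pics/side1.png

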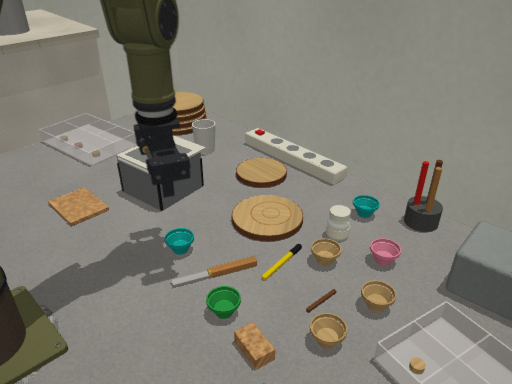

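Picture: the gripper hangs near (160,160), and the knife is still at (218,270) where it started.

>>> step_arm([
  {"dp": [-40, -50, 0], "twist": [0, 0, 0], "hand": 0},
  {"dp": [-80, -101, 0], "twist": [0, 0, -0.01], "hand": 0},
  {"dp": [-80, -102, 60], "twist": [0, 0, -0.01], "hand": 0},
  {"dp": [-80, -102, 110], "twist": [0, 0, -0.01], "hand": 0},
  {"dp": [-80, -102, 110], "twist": [0, 0, -0.01], "hand": 0},
])

```text
clock: 3.08
tool_pos: [0.4179, -0.1295, 0.0713]
eef_rot: [0.185, 0.983, -0.0, -0.003]
contact_force: [-0.4, 0.0, 0.2]
opening: 0.505
finger_force: 0.0
```

Run:
```python
from h import *
go([.418,-.138,.0245],158)
```

```text
dp [-3.5 -7.8 46.8] twist [-0.0018 -0.0066  0.0127]
```

>>> step_arm([
  {"dp": [0, 0, 25], "twist": [0, 0, 0], "hand": 0},
  {"dp": [0, 0, 40], "twist": [0, 0, 0], "hand": 0},
  {"dp": [0, 0, 40], "twist": [0, 0, 0], "hand": 0},
])

```text
clock: 3.45
tool_pos: [0.4127, -0.1311, 0.0464]
eef_rot: [0.183, 0.983, -0.004, -0.013]
contact_force: [-1.3, 0.3, -0.9]
opening: 0.498
finger_force: 0.0
```

Run:
```python
from h import *
print(r.get_state()['tool_pos']);go([.418,-.138,.0245],158)
```

```text
[ 0.4127 -0.1311  0.0464]
dp [-8.  -4.3 21.8] twist [-0.0134 -0.0243  0.0158]
```

>>> step_arm([
  {"dp": [0, 0, 0], "twist": [0, 0, 0], "hand": 0},
  {"dp": [0, 0, 0], "twist": [0, 0, 0], "hand": 0},
])

```text
clock: 3.7
tool_pos: [0.4117, -0.1309, 0.0456]
eef_rot: [0.184, 0.983, -0.003, -0.015]
contact_force: [0.1, 0.1, -0.8]
opening: 0.5
finger_force: 0.0
```

Run:
```python
from h import *
st=r.get_state();print(st['tool_pos'],st['q'],st['eef_rot']);go([.418,-.138,.0245],158);go([.432,-.144,.0245],158)
```

```text
[ 0.4117 -0.1309  0.0456] [ 0.2998  0.905  -0.1675  2.2458  1.3762  0.1411  0.0185] [ 0.1838  0.9829 -0.0034 -0.0148]
dp [-9.  -4.  20.9] twist [-0.0122 -0.0278  0.0143]
dp [-24.3  -4.6  20.5] twist [-0.0122 -0.0278  0.0143]
```

>>> step_arm([
  {"dp": [-15, -2, 0], "twist": [0, 0, 0], "hand": 0},
  {"dp": [-30, -5, 0], "twist": [-0.01, -0.03, 0.015], "hand": 0},
  {"dp": [-30, -5, 0], "twist": [-0.01, -0.03, 0.015], "hand": 0},
  {"dp": [-30, -5, 0], "twist": [-0.01, -0.03, 0.015], "hand": 0},
])

```text
clock: 4.2
tool_pos: [0.4364, -0.146, 0.0436]
eef_rot: [0.191, 0.982, -0.001, -0.001]
contact_force: [-0.2, 0.7, -0.6]
opening: 0.5
finger_force: 0.0
```

Run:
```python
from h import *
st=r.get_state();print(st['tool_pos'],st['q'],st['eef_rot']);go([.437,-.146,.0245],158)
```

```text
[ 0.4364 -0.146   0.0436] [ 0.3389  0.9112 -0.1913  2.1869  1.2343  0.1625  0.1774] [ 0.1907  0.9817 -0.0012 -0.0008]
dp [-0.5  0.2 19.1] twist [-0.0027 -0.0012  0.0003]
```

Good here; descend and grip.

>>> step_arm([
  {"dp": [0, 0, 10], "twist": [0, 0, 0], "hand": 0},
  {"dp": [0, 0, 19], "twist": [0, 0, 0], "hand": 0},
  {"dp": [0, 0, 19], "twist": [0, 0, 0], "hand": 0},
  {"dp": [0, 0, 19], "twist": [0, 0, 0], "hand": -0.3},
  {"dp": [0, 0, 19], "twist": [0, 0, 0], "hand": -0.6},
])

```text
clock: 4.82
tool_pos: [0.4367, -0.1464, 0.0245]
eef_rot: [0.191, 0.982, -0.001, -0.0]
contact_force: [-0.5, 0.6, 1.0]
opening: 0.3
finger_force: 0.0
```

>>> step_arm([
  {"dp": [0, 0, 0], "twist": [0, 0, 0], "hand": -1},
  {"dp": [0, 0, 0], "twist": [0, 0, 0], "hand": -1},
  {"dp": [0, 0, 0], "twist": [0, 0, 0], "hand": -1},
  {"dp": [0, 0, 0], "twist": [0, 0, 0], "hand": -1},
], force=50)

```text
clock: 5.32
tool_pos: [0.4369, -0.1462, 0.0244]
eef_rot: [0.191, 0.982, -0.001, -0.0]
contact_force: [1.2, 1.0, 5.3]
opening: 0.2
finger_force: 50.0
```

Run:
```python
from h import *
st=r.get_state();print(st['tool_pos'],st['q'],st['eef_rot'])
```

```text
[ 0.4369 -0.1462  0.0244] [ 0.2648  0.9509 -0.0691  2.1892  1.5112  0.058  -0.1001] [ 0.191   0.9816 -0.0008 -0.0004]
```

>>> step_arm([
  {"dp": [0, 0, -40], "twist": [0, 0, 0], "hand": -1},
  {"dp": [-15, 0, -90], "twist": [0, 0, 0], "hand": -1},
  {"dp": [-45, -5, -140], "twist": [0, 0, 0], "hand": -1},
  {"dp": [-80, -20, -170], "twist": [0, 0, 0], "hand": -1},
  {"dp": [-80, -20, -170], "twist": [0, 0, 0], "hand": -1},
])

```text
clock: 5.95
tool_pos: [0.5064, -0.1978, 0.1962]
eef_rot: [0.194, 0.981, -0.001, 0.003]
contact_force: [-1.0, 0.8, -2.3]
opening: 0.201
finger_force: 50.0
```

Run:
```python
from h import *
s=snap('side','side2')
st=r.get_state();print(st['tool_pos'],st['q'],st['eef_rot']);go([.768,.243,.18],188.6)
```

```text
[ 0.5039 -0.1961  0.1944] [ 0.694   0.7542 -0.6986  1.872   0.6867  0.7729  0.7968] [ 0.1927  0.9813 -0.0013 -0.    ]
dp [-78.4 506.4  13.2] twist [-0.0026 -0.0003 -0.5379]
```

View pics/side2.png

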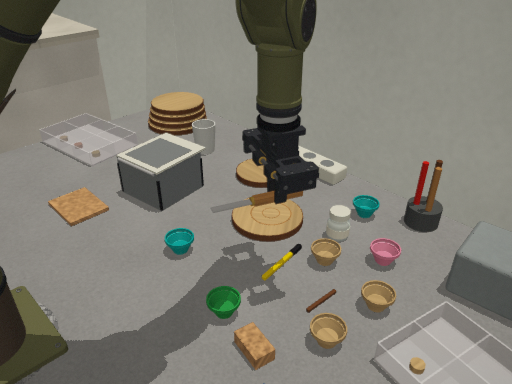

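Picture: the knife is held level at (260,200), everything else undisturbed. Moving to the far side of the case.

>>> step_arm([
  {"dp": [-20, 55, 0], "twist": [0, 0, -0.1], "hand": -1},
  {"dp": [-40, 110, 0], "twist": [0, 0, -0.2], "hand": -1},
  {"dp": [-60, 165, 0], "twist": [0, 0, -0.3], "hand": -1},
  {"dp": [-75, 220, 0], "twist": [0, 0, -0.4], "hand": -1},
  {"dp": [-78, 275, 0], "twist": [0, 0, -0.48], "hand": -1},
])

```text
clock: 6.62
tool_pos: [0.6783, 0.0324, 0.1908]
eef_rot: [-0.05, 0.999, -0.002, -0.003]
contact_force: [1.1, 0.2, -0.6]
opening: 0.202
finger_force: 50.0
```

Run:
```python
from h import *
st=r.get_state();print(st['tool_pos'],st['q'],st['eef_rot']);go([.768,.243,.18],188.6)
```

```text
[0.6783 0.0324 0.1908] [ 0.2562  0.9474 -0.7916  1.4254  0.7179  1.0772  0.9952] [-0.0496  0.9988 -0.0017 -0.003 ]
dp [-110.1  200.7    9.4] twist [-0.003  -0.0063 -0.0509]
```

>>> step_arm([
  {"dp": [-35, 55, 0], "twist": [0, 0, -0.05], "hand": -1},
  {"dp": [-70, 110, 0], "twist": [0, 0, -0.05], "hand": -1},
  {"dp": [-105, 160, 0], "twist": [0, 0, -0.05], "hand": -1},
  {"dp": [-110, 195, 0], "twist": [0, 0, -0.05], "hand": -1},
  {"dp": [-110, 195, 0], "twist": [0, 0, -0.05], "hand": -1},
])

```text
clock: 7.25
tool_pos: [0.7659, 0.2427, 0.1894]
eef_rot: [-0.078, 0.997, -0.0, -0.004]
contact_force: [-1.3, 0.5, -1.1]
opening: 0.197
finger_force: 50.0
```

Run:
```python
from h import *
st=r.get_state();print(st['tool_pos'],st['q'],st['eef_rot']);go([.768,.243,.116],188.6)
```

```text
[0.7659 0.2427 0.1894] [-0.1179  1.1194 -0.7719  0.9064  0.6984  1.3364  1.0082] [-0.0776  0.997  -0.0003 -0.0039]
dp [-2.7  0.  73.4] twist [ 0.     -0.0078  0.0052]
```

Lower in front of the gap, level the tool, and check with the camera.

>>> step_arm([
  {"dp": [-2, 0, 30], "twist": [0, -0.008, 0.005], "hand": -1},
  {"dp": [-2, 0, 60], "twist": [0, -0.008, 0.005], "hand": -1},
  {"dp": [-2, 0, 73], "twist": [0, -0.008, 0.005], "hand": -1},
  {"dp": [-2, 0, 73], "twist": [0, -0.008, 0.005], "hand": -1},
  {"dp": [-2, 0, 73], "twist": [0, -0.008, 0.005], "hand": -1},
])

```text
clock: 7.88
tool_pos: [0.7723, 0.2359, 0.1212]
eef_rot: [-0.07, 0.998, -0.0, 0.004]
contact_force: [0.2, 0.8, -1.1]
opening: 0.197
finger_force: 50.0
```

Run:
```python
from h import *
st=r.get_state();print(st['tool_pos'],st['eef_rot'],st['contact_force'],st['moment']);go([.768,.243,.116],188.6)
s=snap('side','side3');t=snap('top');w=cloud(s);x,y,z=w[...,0],w[...,1],w[...,2]
T=np.array([.768,.243]);a=np.array([.989,.149]);n=np.array([-.149,.989])
for nm,s in(('side',s),('top',t)):
    w=cloud(s);d=w[...,:2];u=d@a-.637;v=d@n-.1257
    for lo in np.arange(-.06,.09,.01):
        m=(u>lo)&(u<lo+.01)&(abs(v)<.013)&(w[...,2]>.085)
        if m.sum()>2: print(nm,lo.round(3),m.sum(),'z',np.percentile(w[m][:,2],[10,50,90]).round(4),'v',v[m].min().round(3),v[m].max().round(3))
a_=s
b=np.hstack([cv2.resize(i,(400,400),interpolation=2) for i in (cv2.imread('pics/side3.png')[100:220,110:250],t['pixels'][130:260,70:200,::-1])])
cv2.imwrite('pics/z3.png',b)
```

```text
[0.7723 0.2359 0.1212] [-0.07    0.9975 -0.0002  0.0038] [ 0.246   0.7981 -1.0626] [ 0.047  -0.0308  0.0062]
dp [3.3 7.7 5.1] twist [-0.001   0.0076 -0.01  ]
side -0.06 15 z [0.1104 0.1112 0.1123] v -0.01 0.011
side -0.05 19 z [0.1109 0.1116 0.1133] v -0.013 0.013
side -0.04 17 z [0.1104 0.1116 0.1127] v -0.012 0.011
side -0.03 15 z [0.1101 0.1111 0.112 ] v -0.011 0.013
side -0.02 15 z [0.1098 0.1109 0.1121] v -0.012 0.011
side -0.01 16 z [0.1096 0.1107 0.1114] v -0.011 0.013
side 0.03 8 z [0.1021 0.1035 0.1061] v -0.011 0.001
side 0.04 9 z [0.1033 0.1048 0.1059] v -0.013 -0.001
side 0.05 6 z [0.1044 0.105  0.1058] v -0.011 -0.002
side 0.06 9 z [0.1031 0.1049 0.1057] v -0.012 -0.001
side 0.07 7 z [0.1037 0.1048 0.1053] v -0.009 -0.0
side 0.08 12 z [0.1035 0.1058 0.4106] v -0.012 0.002
top 0.08 32 z [0.4674 0.4711 0.4739] v -0.013 -0.004
```

View pics/z3.png

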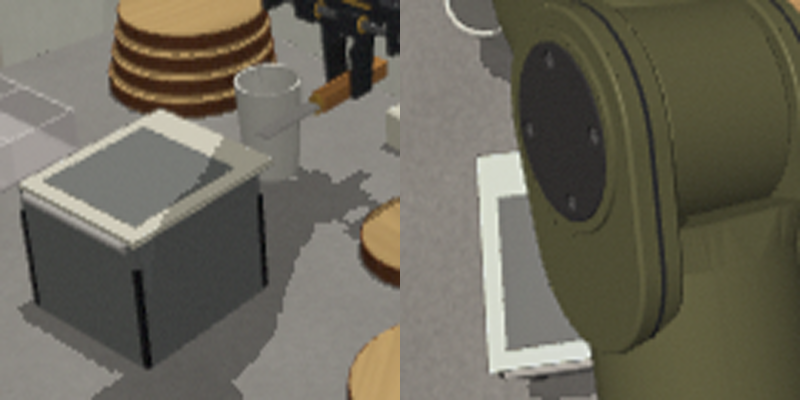

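Picture: the blade is level in front of the lip, with the overhang clearly on the far side and the mug behind it. Aligning, then inserting.

>>> step_arm([
  {"dp": [0, 0, 0], "twist": [0, 0, 0], "hand": -1},
  {"dp": [0, 0, 0], "twist": [0, 0, 0], "hand": -1},
  {"dp": [0, 0, 0], "twist": [0, 0, 0], "hand": -1},
])

```text
clock: 8.35
tool_pos: [0.7719, 0.2358, 0.1201]
eef_rot: [-0.07, 0.998, -0.0, 0.003]
contact_force: [-0.2, 0.2, -1.3]
opening: 0.2
finger_force: 50.0
```

Run:
```python
from h import *
st=r.get_state();print(st['tool_pos'],st['eef_rot']);go([.767,.2426,.117],188.6)
```

```text
[0.7719 0.2358 0.1201] [-0.0702  0.9975 -0.0005  0.0031]
dp [3.9 7.4 3. ] twist [-0.0014  0.0062 -0.0096]
```

>>> step_arm([
  {"dp": [4, 7, 3], "twist": [-0.001, 0.006, -0.01], "hand": -1},
  {"dp": [4, 7, 3], "twist": [-0.001, 0.006, -0.01], "hand": -1},
  {"dp": [4, 7, 3], "twist": [-0.001, 0.006, -0.01], "hand": -1},
])

```text
clock: 8.72
tool_pos: [0.7668, 0.2424, 0.1168]
eef_rot: [-0.075, 0.997, -0.0, -0.0]
contact_force: [0.4, -0.3, -0.7]
opening: 0.202
finger_force: 50.0
```

Run:
```python
from h import *
st=r.get_state();print(st['tool_pos'],st['eef_rot']);go([.724,.2362,.117],188.6)
```

```text
[0.7668 0.2424 0.1168] [-0.0754  0.9972 -0.0002 -0.    ]
dp [43.3  0.3 -0.2] twist [-0.0005 -0.0001  0.0008]
```

>>> step_arm([
  {"dp": [12, 0, 0], "twist": [0, 0, 0], "hand": -1},
  {"dp": [24, 0, 0], "twist": [0, 0, 0], "hand": -1},
  {"dp": [36, 0, 0], "twist": [0, 0, 0], "hand": -1},
  {"dp": [43, 0, 0], "twist": [0, 0, 0], "hand": -1},
  {"dp": [43, 0, 0], "twist": [0, 0, 0], "hand": -1},
])

```text
clock: 9.35
tool_pos: [0.7244, 0.2356, 0.117]
eef_rot: [-0.075, 0.997, -0.0, 0.0]
contact_force: [0.2, -0.2, -1.3]
opening: 0.197
finger_force: 50.0
```

Run:
```python
from h import *
st=r.get_state();print(st['tool_pos'],st['eef_rot'],st['contact_force'],st['q']);go([.724,.2362,.117],188.6)
h=np.array([.637-.170,.105]) # hinge along a, z
prev=None
for th in [0.1,.25,.4,.6,.8,1.0,1.2,1.4,1.55,1.68]:
    rho=np.interp(th,[0,.3,1.6],[.154,.150,.120])
    tip=h+rho*np.array([np.cos(th),np.sin(th)])
    t=tip+[.13,.0172-.00125]; print(th,'tcp u from start',((t[0]-.751)*1000).round(0),'z up',((t[1]-.117)*1000).round(0), (t[0]*np.array([.989,.149])+.1257*np.array([-.149,.989])).round(3))
```

```text
[0.7244 0.2356 0.117 ] [-0.0753  0.9972 -0.0003  0.0001] [ 0.2329 -0.1558 -1.286 ] [-0.0809  1.1289 -0.7492  1.1593  0.7538  1.1204  0.8741]
dp [0.3 0.7 0. ] twist [-0.0007  0.0001  0.0007]
0.1 tcp u from start -2.0 z up 19.0 [0.722 0.236]
0.25 tcp u from start -8.0 z up 41.0 [0.716 0.235]
0.4 tcp u from start -18.0 z up 61.0 [0.706 0.234]
0.6 tcp u from start -36.0 z up 85.0 [0.688 0.231]
0.8 tcp u from start -58.0 z up 103.0 [0.667 0.228]
1.0 tcp u from start -82.0 z up 117.0 [0.643 0.224]
1.2 tcp u from start -107.0 z up 124.0 [0.618 0.22 ]
1.4 tcp u from start -133.0 z up 127.0 [0.593 0.216]
1.55 tcp u from start -151.0 z up 125.0 [0.574 0.214]
1.68 tcp u from start -167.0 z up 123.0 [0.559 0.211]
```

>>> step_arm([
  {"dp": [1, 0, -8], "twist": [0, 0, 0], "hand": -1},
  {"dp": [2, 0, -16], "twist": [0, 0, 0], "hand": -1},
  {"dp": [4, 0, -26], "twist": [0, 0, 0], "hand": -1},
  {"dp": [6, 0, -34], "twist": [0, 0, 0], "hand": -1},
  {"dp": [8, 0, -41], "twist": [0, 0, 0], "hand": -1},
])

```text
clock: 9.98
tool_pos: [0.7166, 0.2347, 0.1588]
eef_rot: [-0.075, 0.997, -0.0, 0.0]
contact_force: [2.8, -0.1, -2.1]
opening: 0.195
finger_force: 50.0
```

Run:
```python
from h import *
st=r.get_state();print(st['tool_pos'],st['contact_force'],st['moment'])
s=snap('side','side4')
cv2.imwrite('pics/z4.png',cv2.resize(cv2.imread('pics/side4.png')[60:220,100:300],(750,600),interpolation=2))
```

```text
[0.7166 0.2347 0.1588] [ 2.8293 -0.0606 -2.0769] [ 0.1213 -0.4905  0.0452]
```

View pics/z4.png

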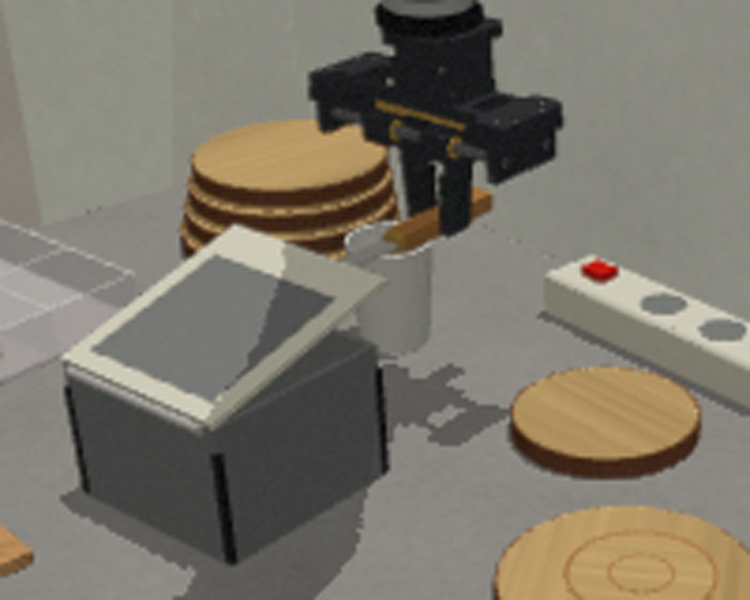

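Picture: the cover is lifting on the blade, hinge on the near side. Continue along the arc.

>>> step_arm([
  {"dp": [5, 0, -10], "twist": [0, 0, 0], "hand": -1},
  {"dp": [10, 0, -20], "twist": [0, 0, 0], "hand": -1},
  {"dp": [19, 0, -33], "twist": [0, 0, 0], "hand": -1},
  {"dp": [28, 0, -44], "twist": [0, 0, 0], "hand": -1},
  {"dp": [39, 0, -54], "twist": [0, 0, 0], "hand": -1},
])

```text
clock: 10.65
tool_pos: [0.6774, 0.2287, 0.213]
eef_rot: [-0.075, 0.997, -0.0, 0.0]
contact_force: [0.4, 0.5, -0.5]
opening: 0.198
finger_force: 50.0
```

>>> step_arm([
  {"dp": [11, 0, -9], "twist": [0, 0, 0], "hand": -1},
  {"dp": [23, 0, -16], "twist": [0, 0, 0], "hand": -1},
  {"dp": [35, 0, -23], "twist": [0, 0, 0], "hand": -1},
  {"dp": [48, 0, -27], "twist": [0, 0, 0], "hand": -1},
  {"dp": [60, 0, -30], "twist": [0, 0, 0], "hand": -1},
])

```text
clock: 11.28
tool_pos: [0.6177, 0.2196, 0.2423]
eef_rot: [-0.075, 0.997, -0.0, -0.0]
contact_force: [2.2, -0.2, -0.9]
opening: 0.203
finger_force: 50.0
```

Run:
```python
from h import *
st=r.get_state();print(st['tool_pos'],st['contact_force'],st['moment'],st['q'])
s=snap('side','side5')
cv2.imwrite('pics/z5.png',cv2.resize(cv2.imread('pics/side5.png')[60:220,100:300],(750,600),interpolation=2))
go([.559,.211,.24],188.6)
```

```text
[0.6177 0.2196 0.2423] [ 2.1632 -0.1573 -0.9171] [ 0.0758 -0.3558  0.0082] [-0.0098  0.8595 -0.8212  1.4659  0.668   1.1101  0.7623]
dp [57.9  0.1  2.7] twist [-0.0009 -0.0014  0.0017]
```

View pics/z5.png

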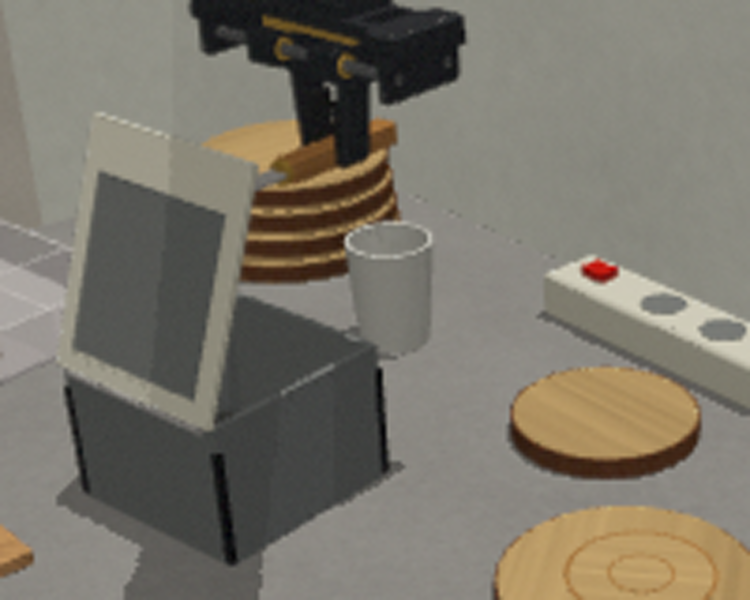

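Picture: the cover is at about 70° with the blade tip pushing behind its upper edge. Pushing on.

>>> step_arm([
  {"dp": [13, 0, -2], "twist": [0, 0, 0], "hand": -1},
  {"dp": [26, 0, -2], "twist": [0, 0, 0], "hand": -1},
  {"dp": [38, 0, -1], "twist": [0, 0, 0], "hand": -1},
  {"dp": [50, 0, 0], "twist": [0, 0, 0], "hand": -1},
  {"dp": [58, 0, 0], "twist": [0, 0, 0], "hand": -1},
])

```text
clock: 11.95
tool_pos: [0.5605, 0.2109, 0.2418]
eef_rot: [-0.075, 0.997, -0.0, -0.0]
contact_force: [1.7, 0.2, -0.5]
opening: 0.199
finger_force: 50.0
```

```bash
cat >> h.py <<'E'
A=np.array([.989,.149]);N=np.array([-.149,.989])
def cover():
    for c in ('side','top'):
        w=cloud(r.snapshot(c));P=w.reshape(-1,3);P=P[np.isfinite(P[:,0])]
        u=P[:,:2]@A-.467;v=P[:,:2]@N-.1457
        m=(abs(v)<.072)&(u<.06)&(u>-.08)&(P[:,2]>.13)&(P[:,2]<.29)
        if m.sum()<50: print(c,'few',m.sum());continue
        q=np.c_[u[m],P[m,2]-.105];k=np.polyfit(q[:,1],q[:,0],1)
        for _ in range(3):
            e=abs(np.polyval(k,q[:,1])-q[:,0]);k=np.polyfit(q[e<.006,1],q[e<.006,0],1)
        print(c,m.sum(),'cover angle',np.pi/2-np.arctan(k[0]),'off',k[1],'zmax',np.percentile(P[m,2],99))
E
python3 - <<'E'
from h import *
st=r.get_state();print(st['tool_pos'],st['contact_force'],st['moment']);cover()
E
```

```text
[0.5605 0.2109 0.2418] [ 1.6877  0.249  -0.4574] [ 0.1202 -0.2628  0.0067]
side 2136 cover angle 1.6504925765678977 off -0.005052157585863616 zmax 0.274022075689676
top few 0
```

>>> step_arm([
  {"dp": [6, 0, 0], "twist": [0, 0, 0], "hand": -1},
  {"dp": [10, 0, 0], "twist": [0, 0, 0], "hand": -1},
  {"dp": [10, 0, 0], "twist": [0, 0, 0], "hand": -1},
  {"dp": [-10, 0, 0], "twist": [0, 0, 0], "hand": -1},
  {"dp": [-50, 0, -10], "twist": [0, 0, 0], "hand": -1},
])

```text
clock: 12.68
tool_pos: [0.6097, 0.2184, 0.2515]
eef_rot: [-0.076, 0.997, -0.001, -0.002]
contact_force: [0.0, 0.2, -0.7]
opening: 0.198
finger_force: 50.0
```

Run:
```python
from h import *
cover()
s=snap('side','side6')
w=cloud(s)
# knife pitch now: handle/blade points
st=r.get_state();print(st['tool_pos'],st['q']);T=st['tool_pos']
q=R.from_quat(st['eef_rot']);P=w.reshape(-1,3);P=P[np.isfinite(P[:,0])];L=q.inv().apply(P-T)
for lo in np.arange(-.06,.14,.02):
    m=(L[:,0]>lo)&(L[:,0]<lo+.02)&(abs(L[:,1])<.02)&(L[:,2]>-.01)&(L[:,2]<.06)
    if m.sum()>3: print(lo.round(2),m.sum(),'z',np.percentile(L[m,2],[10,50,90]).round(4),'y',np.percentile(L[m,1],[10,90]).round(4))
go([.617,-.067,.1],170)
```

```text
side 1954 cover angle 1.7315313606889446 off -0.005201262118164561 zmax 0.27213903445188736
top 80 cover angle 1.8214317892160559 off 0.014223990565190971 zmax 0.2751142040623907
[0.6118 0.2187 0.2517] [-0.0045  0.8422 -0.8282  1.4761  0.6585  1.1152  0.7593]
-0.06 33 z [0.0074 0.0116 0.021 ] y [-0.0108  0.0021]
-0.04 28 z [0.0078 0.0136 0.0204] y [-0.0123 -0.0063]
-0.02 30 z [-0.0084  0.0005  0.0081] y [0.003 0.01 ]
0.0 108 z [-0.006   0.0075  0.0173] y [-0.016   0.0151]
0.02 55 z [0.0078 0.0112 0.0208] y [-0.0114  0.0027]
0.04 54 z [0.0086 0.0141 0.0208] y [-0.0104  0.0034]
0.06 27 z [0.0141 0.0155 0.0163] y [-0.009   0.0066]
0.08 26 z [0.0144 0.0151 0.0166] y [-0.009   0.0042]
0.1 30 z [0.0143 0.0157 0.0164] y [-0.0093  0.0051]
0.12 10 z [0.0148 0.0159 0.0172] y [-0.0072  0.0032]
dp [  37.2 -283.4  151.5] twist [0.0006 0.0004 0.3227]
```

View pics/side6.png

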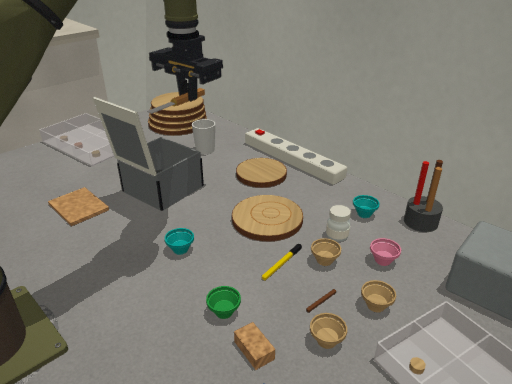

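Picture: the cover stands open (lip at (105,105)) and the knife is still level in the gripper. The bowls have not moved. Next, the slice.

>>> step_arm([
  {"dp": [0, -55, 0], "twist": [0, 0, 0.08], "hand": -1},
  {"dp": [0, -110, 0], "twist": [0, 0, 0.16], "hand": -1},
  {"dp": [5, -170, 30], "twist": [0, 0, 0.25], "hand": -1},
  {"dp": [10, -230, 70], "twist": [0, 0, 0.32], "hand": -1},
  {"dp": [17, -285, 110], "twist": [0, 0, 0.32], "hand": -1},
])

```text
clock: 13.45
tool_pos: [0.635, -0.0506, 0.153]
eef_rot: [0.085, 0.996, -0.0, -0.0]
contact_force: [1.3, -0.5, -1.6]
opening: 0.2
finger_force: 50.0
```

>>> step_arm([
  {"dp": [0, 0, 0], "twist": [0, 0, 0], "hand": -1},
  {"dp": [0, 0, 0], "twist": [0, 0, 0], "hand": -1},
])

```text
clock: 13.7
tool_pos: [0.6354, -0.0479, 0.1539]
eef_rot: [0.084, 0.996, 0.001, -0.0]
contact_force: [0.8, 1.3, -1.5]
opening: 0.199
finger_force: 50.0
```

Run:
```python
from h import *
st=r.get_state();print(st['tool_pos'],st['q']);go([.637,-.072,.0435],170)
```

```text
[ 0.6354 -0.0479  0.1539] [ 0.3721  0.9244 -0.7128  1.6     0.727   0.9001  0.7889]
dp [ -5.8 -23.7 110.4] twist [ 0.0014 -0.0009  0.0059]
```

>>> step_arm([
  {"dp": [-6, -24, 30], "twist": [0, 0, 0.006], "hand": -1},
  {"dp": [-6, -24, 60], "twist": [0, 0, 0.006], "hand": -1},
  {"dp": [-6, -24, 85], "twist": [0, 0, 0.006], "hand": -1},
  {"dp": [-6, -24, 95], "twist": [0, 0, 0.006], "hand": -1},
  {"dp": [-6, -24, 95], "twist": [0, 0, 0.006], "hand": -1},
])

```text
clock: 14.32
tool_pos: [0.6382, -0.0723, 0.0593]
eef_rot: [0.087, 0.996, 0.0, 0.0]
contact_force: [-0.2, 0.9, -1.0]
opening: 0.2
finger_force: 50.0
```

Run:
```python
from h import *
st=r.get_state();print(st['tool_pos'],st['q'],st['contact_force']);go([.637,-.072,.0435],170)
```

```text
[ 0.6382 -0.0723  0.0593] [ 0.369   1.0513 -0.6311  1.6179  0.8356  0.7613  0.7433] [-0.153   0.9294 -0.9683]
dp [ 1.2  0.1 15.8] twist [0.0006 0.0003 0.001 ]
```

>>> step_arm([
  {"dp": [1, 0, 6], "twist": [0, 0, 0], "hand": -1},
  {"dp": [1, 0, 11], "twist": [0, 0, 0], "hand": -1},
  {"dp": [1, 0, 15], "twist": [0, 0, 0], "hand": -1},
  {"dp": [1, 0, 16], "twist": [0, 0, 0], "hand": -1},
  {"dp": [1, 0, 16], "twist": [0, 0, 0], "hand": -1},
])

```text
clock: 14.95
tool_pos: [0.637, -0.0738, 0.0428]
eef_rot: [0.088, 0.996, -0.0, 0.0]
contact_force: [-0.9, 0.8, -1.1]
opening: 0.197
finger_force: 50.0
```

Run:
```python
from h import *
st=r.get_state();print(st['tool_pos'],st['contact_force'])
```

```text
[ 0.637  -0.0738  0.0428] [-0.9072  0.7632 -1.0887]
```

>>> step_arm([
  {"dp": [0, 0, 1], "twist": [0, 0, 0], "hand": -1},
  {"dp": [0, 0, 1], "twist": [0, 0, 0], "hand": -0.4},
  {"dp": [0, 0, 1], "twist": [0, 0, 0], "hand": -0.1},
  {"dp": [0, 0, 1], "twist": [0, 0, 0], "hand": 0.1},
  {"dp": [0, 0, 1], "twist": [0, 0, 0], "hand": 0.1},
], force=20)

```text
clock: 15.58
tool_pos: [0.637, -0.0738, 0.0417]
eef_rot: [0.088, 0.996, -0.0, 0.0]
contact_force: [1.0, 0.3, -0.2]
opening: 0.548
finger_force: 0.0
```

>>> step_arm([
  {"dp": [0, 0, -30], "twist": [0, 0, 0], "hand": 0.1},
  {"dp": [0, 0, -80], "twist": [0, 0, 0], "hand": 0.8},
  {"dp": [-10, -40, -130], "twist": [0, 0, 0], "hand": 0.8},
  {"dp": [-20, -90, -150], "twist": [0, 0, 0], "hand": 0.8},
  {"dp": [-30, -140, -150], "twist": [0, 0, 0], "hand": 0.8},
])

```text
clock: 16.2
tool_pos: [0.6433, -0.2184, 0.1946]
eef_rot: [0.088, 0.996, -0.0, 0.002]
contact_force: [1.1, 0.4, -1.3]
opening: 0.903
finger_force: 0.0
```

```bash
cat >> h.py <<'E'
def bowls(w,guess,zlo=.030,zhi=.046):
    x,y,z=w[...,0],w[...,1],w[...,2]
    for g in guess:
        m=(np.hypot(x-g[0],y-g[1])<.05)&(z>zlo)&(z<zhi)
        if m.sum()<20: print(g,'few');continue
        (cx,cy),ra=cv2.minEnclosingCircle(w[m][:,:2].astype('f4'));print('bowl',round(cx,4),round(cy,4),round(ra,4),m.sum())
E
python3 - <<'E'
from h import *
for c in('side','top'):
    s=snap(c,c+'7');w=cloud(s);x,y,z=w[...,0],w[...,1],w[...,2]
    print(c);bowls(w,[(.599,-.259),(.568,-.409),(.4355,-.396)])
    print(find(s,c,'bowl_a'));print(find(s,c,'knife'))
    try: rect(w,(z>.029)&(z<.04)&(np.hypot(x-.617,y+.068)<.12)&(np.hypot(x-.6,y+.26)>.05),'handle')
    except Exception as e: print(e)
st=r.get_state();print(st['tool_pos'],st['q'])
E
```

```text
side
bowl 0.5999 -0.2599 0.0337 244
bowl 0.569 -0.4104 0.0337 337
bowl 0.4354 -0.3967 0.033 381
[(0.95, [0.3505, -0.2106, 0.0277], [219, 298]), (0.85, [0.4437, -0.3932, 0.0255], [328, 327]), (0.7, [0.6043, -0.2571, 0.0289], [325, 249]), (0.69, [0.8135, -0.2177, 0.0224], [366, 206]), (0.65, [0.5752, -0.409, 0.0248], [379, 294]), (0.59, [0.3967, -0.0073, 0.0263], [176, 239])]
[(0.87, [0.6061, -0.0749, 0.027], [265, 213])]
handle 182 z 0.0335 [634.6 -77.7] [ 16.6 102.6] 81.6
top
bowl 0.6 -0.2589 0.0323 145
bowl 0.5601 -0.3874 0.0219 32
bowl 0.4348 -0.3946 0.0323 108
[(0.92, [0.4016, -0.0178, 0.0185], [232, 265]), (0.86, [0.604, -0.2595, 0.0246], [326, 188]), (0.81, [0.8107, -0.2153, 0.0197], [308, 114]), (0.79, [0.4351, -0.3954, 0.0192], [380, 254])]
[(0.92, [0.6056, -0.0681, 0.0334], [253, 186]), (0.56, [0.6046, -0.2586, 0.0211], [325, 188])]
handle 217 z 0.0344 [635.4 -75.1] [ 14.8 102.6] 80.0
[ 0.6421 -0.2149  0.1917] [ 0.6174  0.9318 -0.7571  1.4385  0.6884  1.0474  1.1113]
```

View pics/side7.png

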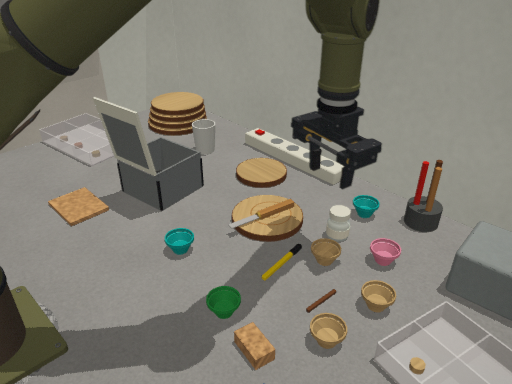

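Picture: the knife lies flat on the big slice at (265,213), the cover is still open, and the bowls are in place. Move over the first bowl and locate the iron bowl.

Run:
```python
from h import *
t=snap('top');w=cloud(t);cv2.imwrite('pics/z8.png',cv2.resize(t['pixels'][150:270,70:190,::-1],(480,480),interpolation=2))
d=w[...,:2];u=d@A-.542;v=d@N-.1457;z=w[...,2]
m=(abs(u)<.072)&(abs(v)<.072)&(z<.06)&(z>.001)
print(m.sum());mm=m&(z>.034)&(z<.05);print(mm.sum())
if mm.sum()>10:
    P=w[mm];(cx,cy),ra=cv2.minEnclosingCircle(P[:,:2].astype('f4'));print(cx,cy,ra,P[:,2].max())
print(find(t,'top','bowl_base'))
go([.600,-.2593,.12],188.6)
```

```text
2288
253
0.5113673806190491 0.23080933094024658 0.09594164788722992 0.04999586547377821
[(0.57, [0.518, 0.2355, 0.0276], [135, 218]), (0.49, [0.6173, -0.0612, 0.0185], [250, 182])]
dp [ 33.9 -51.4  71.8] twist [ 0.0008 -0.0001 -0.3225]
```

View pics/z8.png

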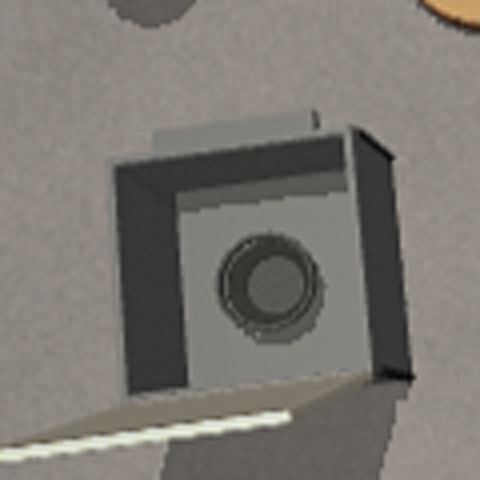

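The crop shows the ledge on the far side, the open cover on the near side, and the iron bowl at about (137,221) in the full frame.

>>> step_arm([
  {"dp": [17, -26, 0], "twist": [0, 0, -0.1], "hand": 0.95},
  {"dp": [34, -51, 20], "twist": [0, 0, -0.2], "hand": 0.95},
  {"dp": [34, -51, 50], "twist": [0, 0, -0.3], "hand": 0.95},
  {"dp": [34, -51, 72], "twist": [0, 0, -0.32], "hand": 0.95},
  {"dp": [34, -51, 72], "twist": [0, 0, -0.32], "hand": 0.95},
])

```text
clock: 17.23
tool_pos: [0.5991, -0.2596, 0.1182]
eef_rot: [-0.073, 0.997, 0.001, -0.001]
contact_force: [-0.6, -0.4, 0.3]
opening: 0.976
finger_force: 0.0
```

```bash
cat >> h.py <<'E'
def base(c=(.516,.2345),lo=.037,hi=.048):
    for cam in ('top','side'):
        t=r.snapshot(cam);w=cloud(t);z=w[...,2]
        m=(np.hypot(w[...,0]-c[0],w[...,1]-c[1])<.042)&(z>lo)&(z<hi)
        if m.sum()>10:
            P=w[m];(cx,cy),ra=cv2.minEnclosingCircle(P[:,:2].astype('f4'));print(cam,'stack rim',round(cx,4),round(cy,4),round(ra,4),m.sum(),'zmax',P[:,2].max().round(4),np.percentile(P[:,2],90).round(4))
E
python3 - <<'E'
from h import *
base()
st=r.get_state();print(st['q'],st['tool_pos']);go([.600,-.2593,.051],188.6)
E
```

```text
top stack rim 0.5122 0.2299 0.0322 131 zmax 0.0474 0.0453
side stack rim 0.5262 0.2529 0.0083 14 zmax 0.0435 0.0427
[ 0.7275  1.0117 -0.7824  1.5588  0.8386  0.9325  1.3735] [ 0.6007 -0.2599  0.1205]
dp [ 0.7  0.7 69.5] twist [-0.0001  0.0013 -0.0052]
```

>>> step_arm([
  {"dp": [1, 1, 30], "twist": [0, 0, 0], "hand": 0.95},
  {"dp": [1, 1, 55], "twist": [0, 0, 0], "hand": 0.95},
  {"dp": [1, 1, 69], "twist": [0, 0, 0], "hand": 0.95},
  {"dp": [1, 1, 69], "twist": [0, 0, 0], "hand": 0.95},
  {"dp": [1, 1, 69], "twist": [0, 0, 0], "hand": 0.7},
], force=12)

```text
clock: 17.95
tool_pos: [0.5993, -0.2602, 0.0516]
eef_rot: [-0.072, 0.997, -0.0, 0.001]
contact_force: [0.3, 0.3, 0.5]
opening: 0.883
finger_force: 0.0
```

>>> step_arm([
  {"dp": [0, 0, 0], "twist": [0, 0, 0], "hand": 0.5},
  {"dp": [0, 0, 0], "twist": [0, 0, 0], "hand": 0.2},
  {"dp": [0, 0, 0], "twist": [0, 0, 0], "hand": 0.2},
  {"dp": [0, 0, 0], "twist": [0, 0, 0], "hand": 0.2},
], force=12)

```text
clock: 18.45
tool_pos: [0.5991, -0.2604, 0.0516]
eef_rot: [-0.072, 0.997, -0.0, 0.001]
contact_force: [-0.5, 0.6, 5.7]
opening: 0.712
finger_force: 12.0
```

Run:
```python
from h import *
st=r.get_state();print(st['q'],st['tool_pos']);go([.512,.230,.23],188.6)
```

```text
[ 0.7036  1.0983 -0.7229  1.5804  0.9215  0.8329  1.3128] [ 0.5991 -0.2604  0.0516]
dp [  15.4  497.6 -178.8] twist [-0.0009  0.0011 -0.0057]
```

>>> step_arm([
  {"dp": [0, 0, -50], "twist": [0, 0, 0], "hand": 0.2},
  {"dp": [0, 20, -110], "twist": [0, 0, 0], "hand": 0.2},
  {"dp": [3, 75, -150], "twist": [0, 0, 0], "hand": 0.2},
  {"dp": [6, 135, -170], "twist": [0, 0, 0], "hand": 0.2},
  {"dp": [9, 195, -179], "twist": [0, 0, 0], "hand": 0.2},
])

```text
clock: 19.08
tool_pos: [0.5624, -0.0719, 0.2301]
eef_rot: [-0.072, 0.997, -0.0, 0.001]
contact_force: [0.5, 0.3, -0.2]
opening: 0.709
finger_force: 12.0
```

>>> step_arm([
  {"dp": [0, 60, 0], "twist": [0, 0, 0], "hand": 0.2},
  {"dp": [2, 120, 0], "twist": [0, 0, 0], "hand": 0.2},
  {"dp": [4, 180, 0], "twist": [0, 0, 0], "hand": 0.2},
  {"dp": [6, 240, 0], "twist": [0, 0, 0], "hand": 0.2},
  {"dp": [6, 270, 0], "twist": [0, 0, 0], "hand": 0.2},
])

```text
clock: 19.7
tool_pos: [0.5162, 0.1971, 0.2291]
eef_rot: [-0.075, 0.997, 0.001, -0.0]
contact_force: [-0.7, -0.2, 0.3]
opening: 0.71
finger_force: 12.0
```

Run:
```python
from h import *
st=r.get_state();print(st['q'],st['tool_pos'],st['opening'],st['finger_force']);go([.512,.230,.18],188.6)
```

```text
[ 0.0264  0.7499 -0.8285  1.8025  0.6906  0.9052  0.6019] [0.5162 0.1971 0.2291] 0.7102505141951144 12.031231218134053
dp [-0.8 33.1 49.1] twist [ 0.0016  0.0001 -0.0007]
```

>>> step_arm([
  {"dp": [-1, 33, 10], "twist": [0, 0, 0], "hand": 0.2},
  {"dp": [-1, 33, 40], "twist": [0, 0, 0], "hand": 0.2},
  {"dp": [-1, 33, 70], "twist": [0, 0, 0], "hand": 0.2},
  {"dp": [-1, 33, 80], "twist": [0, 0, 0], "hand": 0.2},
  {"dp": [-1, 33, 80], "twist": [0, 0, 0], "hand": 0.2},
])

```text
clock: 20.32
tool_pos: [0.5137, 0.2257, 0.1486]
eef_rot: [-0.072, 0.997, -0.0, -0.0]
contact_force: [0.2, 0.2, -0.0]
opening: 0.717
finger_force: 12.0
```

Run:
```python
from h import *
st=r.get_state();print(st['q'],st['tool_pos'],st['contact_force']);go([.512,.230,.0715],188.6)
s=snap('side','side9')
cv2.imwrite('pics/z9.png',cv2.resize(cv2.imread('pics/side9.png')[0:240,0:320],(640,480),interpolation=2))
```

```text
[-0.083   0.861  -0.7298  1.841   0.8137  0.7698  0.454 ] [0.5137 0.2257 0.1486] [ 0.1883  0.1545 -0.0197]
dp [ 1.   4.6 77.1] twist [-0.0007 -0.0009 -0.0056]
```

View pics/z9.png

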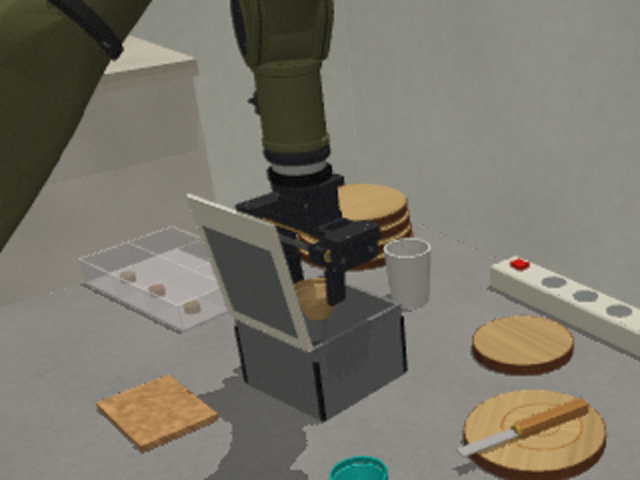

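Picture: the bowl is held over the case and the hand is well clear of the standing cover. Lowering.

>>> step_arm([
  {"dp": [1, 5, 25], "twist": [0, 0, -0.005], "hand": 0.2},
  {"dp": [1, 5, 45], "twist": [0, 0, -0.005], "hand": 0.2},
  {"dp": [1, 5, 60], "twist": [0, 0, -0.005], "hand": 0.2},
  {"dp": [1, 5, 66], "twist": [0, 0, -0.005], "hand": 0.2},
  {"dp": [1, 5, 66], "twist": [0, 0, -0.005], "hand": 0.2},
])

```text
clock: 21.0
tool_pos: [0.5122, 0.2306, 0.0827]
eef_rot: [-0.075, 0.997, -0.0, -0.0]
contact_force: [0.2, 0.0, -0.6]
opening: 0.71
finger_force: 12.0
```

Run:
```python
from h import *
st=r.get_state();print(st['q'],st['tool_pos'],st['contact_force']);go([.512,.230,.0705],188.6)
```

```text
[-0.1404  0.9522 -0.6416  1.8682  0.9306  0.6541  0.3538] [0.5122 0.2306 0.0827] [ 0.157   0.0264 -0.5715]
dp [ 0.3 -0.5 12.2] twist [-0.0005 -0.0002 -0.0006]
```

>>> step_arm([
  {"dp": [0, 0, 4], "twist": [0, 0, 0], "hand": 0.2},
  {"dp": [0, 0, 7], "twist": [0, 0, 0], "hand": 0.2},
  {"dp": [0, 0, 10], "twist": [0, 0, 0], "hand": 0.2},
  {"dp": [0, 0, 12], "twist": [0, 0, 0], "hand": 0.2},
  {"dp": [0, 0, 12], "twist": [0, 0, 0], "hand": 0.2},
])

```text
clock: 21.62
tool_pos: [0.5121, 0.2306, 0.0707]
eef_rot: [-0.075, 0.997, -0.0, -0.0]
contact_force: [0.0, 1.2, -0.3]
opening: 0.71
finger_force: 12.0
```

>>> step_arm([
  {"dp": [0, 0, 0], "twist": [0, 0, 0], "hand": 0.55},
  {"dp": [0, 0, 0], "twist": [0, 0, 0], "hand": 0.65},
  {"dp": [0, 0, 0], "twist": [0, 0, 0], "hand": 0.65},
  {"dp": [0, 0, -25], "twist": [0, 0, 0], "hand": 0.65},
  {"dp": [0, 0, -80], "twist": [0, 0, 0], "hand": 0.65},
])

```text
clock: 22.25
tool_pos: [0.5111, 0.2296, 0.15]
eef_rot: [-0.075, 0.997, -0.001, -0.002]
contact_force: [1.2, -0.7, 0.3]
opening: 0.824
finger_force: 0.0
```

>>> step_arm([
  {"dp": [0, 0, -60], "twist": [0, 0, 0], "hand": 0.95},
  {"dp": [0, -60, -90], "twist": [0, 0, 0], "hand": 0.95},
  {"dp": [0, -120, -90], "twist": [0, 0, 0], "hand": 0.95},
  {"dp": [0, -180, -90], "twist": [0, 0, 0], "hand": 0.95},
  {"dp": [0, -240, -90], "twist": [0, 0, 0], "hand": 0.95},
])

```text
clock: 22.88
tool_pos: [0.5481, -0.0088, 0.2412]
eef_rot: [-0.075, 0.997, -0.0, 0.0]
contact_force: [0.9, 0.5, -0.1]
opening: 0.976
finger_force: 0.0
```

Run:
```python
from h import *
base((.512,.23),.045,.065)
s=snap('side');w=cloud(s);bowls(w,[(.569,-.41),(.435,-.396)]);print([f for f in find(s,'side','bowl_a')])
st=r.get_state();print(st['q'],st['tool_pos']);go([.5685,-.4095,.12],188.6)
```

```text
top stack rim 0.5131 0.2302 0.0325 215 zmax 0.0597 0.0576
side stack rim 0.5295 0.2458 0.0197 58 zmax 0.057 0.0562
bowl 0.5683 -0.4092 0.034 327
bowl 0.4344 -0.3965 0.033 373
[(0.94, [0.4428, -0.3902, 0.0256], [327, 327]), (0.93, [0.8148, -0.2177, 0.0241], [366, 205]), (0.91, [0.7002, -0.3465, 0.0219], [386, 251]), (0.75, [0.3955, -0.0068, 0.0251], [175, 239]), (0.61, [0.3487, -0.2119, 0.0267], [219, 299]), (0.6, [0.5748, -0.4102, 0.03], [379, 293]), (0.55, [0.5242, 0.252, 0.0523], [158, 167])]
[ 0.4258  0.7383 -0.8654  1.8026  0.6911  0.9344  0.9706] [ 0.5478 -0.008   0.2408]
dp [  38.  -400.2  120.9] twist [-0.0003 -0.0003 -0.0039]
```

>>> step_arm([
  {"dp": [6, -60, 0], "twist": [0, 0, 0], "hand": 0.95},
  {"dp": [12, -120, 0], "twist": [0, 0, 0], "hand": 0.95},
  {"dp": [18, -180, 0], "twist": [0, 0, 0], "hand": 0.95},
  {"dp": [24, -240, 0], "twist": [0, 0, 0], "hand": 0.95},
  {"dp": [30, -300, 20], "twist": [0, 0, 0], "hand": 0.95},
])

```text
clock: 23.7
tool_pos: [0.5651, -0.3063, 0.2231]
eef_rot: [-0.076, 0.997, -0.0, 0.002]
contact_force: [0.4, 0.6, 0.1]
opening: 0.974
finger_force: 0.0
```

>>> step_arm([
  {"dp": [3, -50, 40], "twist": [0, 0, 0], "hand": 0.95},
  {"dp": [6, -98, 80], "twist": [0, 0, 0], "hand": 0.95},
  {"dp": [8, -98, 101], "twist": [0, 0, 0], "hand": 0.95},
  {"dp": [8, -98, 101], "twist": [0, 0, 0], "hand": 0.95},
])

```text
clock: 24.2
tool_pos: [0.5696, -0.4018, 0.1187]
eef_rot: [-0.076, 0.997, 0.002, -0.001]
contact_force: [-0.2, 0.4, 0.5]
opening: 0.973
finger_force: 0.0
```

Run:
```python
from h import *
st=r.get_state();print(st['q'],st['tool_pos']);go([.5684,-.4093,.051],188.6)
```

```text
[ 0.9168  1.0673 -0.8053  1.4051  0.8274  1.0271  1.6596] [ 0.5696 -0.4018  0.1187]
dp [ 2.2 -7.4 67.7] twist [ 0.0036 -0.0017  0.0025]
```

>>> step_arm([
  {"dp": [2, -6, 20], "twist": [0.003, -0.002, 0.002], "hand": 0.95},
  {"dp": [2, -6, 45], "twist": [0.003, -0.002, 0.002], "hand": 0.95},
  {"dp": [2, -6, 67], "twist": [0.003, -0.002, 0.002], "hand": 0.95},
  {"dp": [2, -6, 67], "twist": [0.003, -0.002, 0.002], "hand": 0.95},
  {"dp": [2, -6, 67], "twist": [0.003, -0.002, 0.002], "hand": 0.7},
])

```text
clock: 24.82
tool_pos: [0.569, -0.411, 0.0537]
eef_rot: [-0.074, 0.997, -0.002, 0.002]
contact_force: [-0.2, 0.2, 0.2]
opening: 0.886
finger_force: 0.0
```

Run:
```python
from h import *
st=r.get_state();print(st['q'],st['tool_pos']);go([.5684,-.4093,.051],188.6)
```

```text
[ 0.909   1.149  -0.76    1.4123  0.8944  0.9386  1.6253] [ 0.569  -0.411   0.0537]
dp [0.4 1.8 2.7] twist [-0.0034  0.0029 -0.0025]
```

>>> step_arm([
  {"dp": [0, 1.5, 2.5], "twist": [-0.003, 0.003, -0.002], "hand": 0.6},
  {"dp": [0, 1.5, 2.5], "twist": [-0.003, 0.003, -0.002], "hand": 0.2},
  {"dp": [0, 1.5, 2.5], "twist": [-0.003, 0.003, -0.002], "hand": 0.2},
  {"dp": [0, 1.5, 2.5], "twist": [-0.003, 0.003, -0.002], "hand": 0.2},
  {"dp": [0, 1.5, 2.5], "twist": [-0.003, 0.003, -0.002], "hand": 0.2},
])

```text
clock: 25.45
tool_pos: [0.5687, -0.4096, 0.0514]
eef_rot: [-0.075, 0.997, -0.0, -0.0]
contact_force: [0.4, -0.6, 3.3]
opening: 0.71
finger_force: 12.0
```

Run:
```python
from h import *
st=r.get_state();print(st['q'],st['tool_pos'],st['opening'],st['finger_force']);go([.513,.230,.23],188.6)
```

```text
[ 0.9073  1.1524 -0.7595  1.4118  0.8941  0.94    1.6263] [ 0.5687 -0.4096  0.0514] 0.709679354043805 11.961917993612587
dp [ -40.2  640.7 -179. ] twist [-0.0005 -0.0003 -0.0005]
```

>>> step_arm([
  {"dp": [0, 0, -50], "twist": [0, 0, 0], "hand": 0.2},
  {"dp": [0, 20, -105], "twist": [0, 0, 0], "hand": 0.2},
  {"dp": [-5, 75, -150], "twist": [0, 0, 0], "hand": 0.2},
  {"dp": [-10, 135, -175], "twist": [0, 0, 0], "hand": 0.2},
  {"dp": [-15, 195, -179], "twist": [0, 0, 0], "hand": 0.2},
])

```text
clock: 26.08
tool_pos: [0.5554, -0.2218, 0.2307]
eef_rot: [-0.074, 0.997, -0.001, 0.001]
contact_force: [0.6, 0.9, -1.2]
opening: 0.707
finger_force: 12.0
```

>>> step_arm([
  {"dp": [-5, 60, 0], "twist": [0, 0, 0], "hand": 0.2},
  {"dp": [-10, 120, 0], "twist": [0, 0, 0], "hand": 0.2},
  {"dp": [-15, 180, 0], "twist": [0, 0, 0], "hand": 0.2},
  {"dp": [-20, 240, 0], "twist": [0, 0, 0], "hand": 0.2},
  {"dp": [-25, 300, 0], "twist": [0, 0, 0], "hand": 0.2},
])

```text
clock: 26.7
tool_pos: [0.5346, 0.079, 0.2286]
eef_rot: [-0.074, 0.997, -0.001, -0.0]
contact_force: [0.5, 0.7, -0.4]
opening: 0.706
finger_force: 12.0
```

Run:
```python
from h import *
st=r.get_state();print(st['q'],st['tool_pos'],st['opening'],st['finger_force']);go([.5125,.230,.15],188.6)
```

```text
[ 0.2562  0.7421 -0.8459  1.8368  0.7062  0.8955  0.7915] [0.5346 0.079  0.2286] 0.7057254834909059 11.961150794522837
dp [ -0.6 152.7  78.4] twist [-0.001  -0.0008 -0.0011]
```

>>> step_arm([
  {"dp": [0, 55, 0], "twist": [0, 0, 0], "hand": 0.2},
  {"dp": [0, 110, 0], "twist": [0, 0, 0], "hand": 0.2},
  {"dp": [0, 151, 10], "twist": [0, 0, 0], "hand": 0.2},
  {"dp": [0, 151, 50], "twist": [0, 0, 0], "hand": 0.2},
  {"dp": [0, 151, 78], "twist": [0, 0, 0], "hand": 0.2},
])

```text
clock: 27.32
tool_pos: [0.5118, 0.2269, 0.1491]
eef_rot: [-0.075, 0.997, -0.001, -0.001]
contact_force: [0.4, -0.3, -0.3]
opening: 0.703
finger_force: 12.0
```

Run:
```python
from h import *
st=r.get_state();print(st['tool_pos']);go([.5125,.230,.0835],188.6)
```

```text
[0.5118 0.2269 0.1491]
dp [-1.3  3.  65.6] twist [-0.0014 -0.0018  0.0008]
```

>>> step_arm([
  {"dp": [-1, 3, 20], "twist": [-0.001, -0.002, 0], "hand": 0.2},
  {"dp": [-1, 3, 38], "twist": [-0.001, -0.002, 0], "hand": 0.2},
  {"dp": [-1, 3, 50], "twist": [-0.001, -0.002, 0], "hand": 0.2},
  {"dp": [-1, 3, 56], "twist": [-0.001, -0.002, 0], "hand": 0.2},
  {"dp": [-1, 3, 56], "twist": [-0.001, -0.002, 0], "hand": 0.2},
])

```text
clock: 27.95
tool_pos: [0.5128, 0.2299, 0.0946]
eef_rot: [-0.075, 0.997, 0.0, 0.001]
contact_force: [-0.4, -0.3, 0.2]
opening: 0.708
finger_force: 12.0
```

Run:
```python
from h import *
st=r.get_state();print(st['tool_pos'],st['contact_force']);go([.5125,.230,.0835],188.6)
```

```text
[0.5128 0.2299 0.0946] [-0.3617 -0.2564  0.2012]
dp [ 0.3  0.1 11.1] twist [ 0.0006  0.0011 -0.0007]
```

>>> step_arm([
  {"dp": [0, 0, 4], "twist": [0, 0, 0], "hand": 0.2},
  {"dp": [0, 0, 7], "twist": [0, 0, 0], "hand": 0.2},
  {"dp": [0, 0, 10], "twist": [0, 0, 0], "hand": 0.2},
  {"dp": [0, 0, 11.5], "twist": [0, 0, 0], "hand": 0.2},
  {"dp": [0, 0, 11.5], "twist": [0, 0, 0], "hand": 0.2},
])

```text
clock: 28.58
tool_pos: [0.5127, 0.2299, 0.083]
eef_rot: [-0.075, 0.997, 0.0, 0.0]
contact_force: [0.8, -0.3, -0.6]
opening: 0.705
finger_force: 12.0
```

>>> step_arm([
  {"dp": [0, 0, 0], "twist": [0, 0, 0], "hand": 0.55},
  {"dp": [0, 0, 0], "twist": [0, 0, 0], "hand": 0.65},
  {"dp": [0, 0, 0], "twist": [0, 0, 0], "hand": 0.65},
  {"dp": [0, 0, -25], "twist": [0, 0, 0], "hand": 0.65},
  {"dp": [0, 0, -75], "twist": [0, 0, 0], "hand": 0.65},
])

```text
clock: 29.2
tool_pos: [0.5118, 0.229, 0.1574]
eef_rot: [-0.075, 0.997, -0.001, -0.001]
contact_force: [0.3, -0.3, -0.2]
opening: 0.83
finger_force: 0.0
```

>>> step_arm([
  {"dp": [0, 0, -60], "twist": [0, 0, 0], "hand": 0.95},
  {"dp": [0, -60, -80], "twist": [0, 0, 0], "hand": 0.95},
  {"dp": [0, -120, -80], "twist": [0, 0, 0], "hand": 0.95},
  {"dp": [10, -180, -80], "twist": [0, 0, 0], "hand": 0.95},
  {"dp": [20, -240, -80], "twist": [0, 0, 0], "hand": 0.95},
])

```text
clock: 29.82
tool_pos: [0.5285, -0.0125, 0.2381]
eef_rot: [-0.075, 0.997, 0.0, 0.001]
contact_force: [0.7, -0.2, -0.1]
opening: 0.978
finger_force: 0.0
```

Run:
```python
from h import *
base((.513,.23),.058,.078)
s=snap('side');w=cloud(s);bowls(w,[(.435,-.396)]);print([f for f in find(s,'side','bowl_a')])
st=r.get_state();print(st['q'],st['tool_pos']);go([.4348,-.396,.12],170)
```

```text
top stack rim 0.5135 0.2295 0.0323 215 zmax 0.0725 0.0703
side stack rim 0.5118 0.2326 0.0327 78 zmax 0.0706 0.0685
bowl 0.4358 -0.3973 0.0334 373
[(0.94, [0.4418, -0.3916, 0.0251], [327, 328]), (0.8, [0.349, -0.2109, 0.0248], [219, 299]), (0.78, [0.3951, -0.0049, 0.0254], [175, 239]), (0.6, [0.7015, -0.3453, 0.0258], [386, 249]), (0.59, [0.8144, -0.2168, 0.0231], [366, 205])]
[ 0.444   0.7199 -0.8691  1.8621  0.7     0.8964  0.9503] [ 0.5285 -0.0119  0.2379]
dp [ 148.7 -366.4  117.5] twist [0.0007 0.0008 0.3207]
```

>>> step_arm([
  {"dp": [22, -58, 0], "twist": [0, 0, 0], "hand": 0.95},
  {"dp": [44, -116, 0], "twist": [0, 0, 0], "hand": 0.95},
  {"dp": [66, -174, 0], "twist": [0, 0, 0], "hand": 0.95},
  {"dp": [88, -232, 0], "twist": [0, 0, 0], "hand": 0.95},
  {"dp": [110, -290, 20], "twist": [0, 0, 0], "hand": 0.95},
])

```text
clock: 30.65
tool_pos: [0.4656, -0.3113, 0.2199]
eef_rot: [-0.076, 0.997, -0.0, 0.003]
contact_force: [0.0, 0.2, -0.5]
opening: 0.975
finger_force: 0.0
```

>>> step_arm([
  {"dp": [20, -40, 40], "twist": [0, 0, 0], "hand": 0.95},
  {"dp": [38, -75, 80], "twist": [0, 0, 0], "hand": 0.95},
  {"dp": [38, -75, 97], "twist": [0, 0, 0], "hand": 0.95},
  {"dp": [38, -75, 97], "twist": [0, 0, 0], "hand": 0.95},
])

```text
clock: 31.15
tool_pos: [0.4385, -0.3883, 0.1208]
eef_rot: [-0.076, 0.997, 0.002, 0.001]
contact_force: [0.6, 0.7, 0.4]
opening: 0.974
finger_force: 0.0
```

Run:
```python
from h import *
st=r.get_state();print(st['q'],st['tool_pos']);go([.435,-.3965,.051],188.6)
```

```text
[ 1.0785  0.9501 -0.7912  1.7774  0.9032  0.8228  1.5578] [ 0.4385 -0.3883  0.1208]
dp [ 4.8 -7.8 69.8] twist [0.0034 0.0015 0.0027]
```

>>> step_arm([
  {"dp": [4, -6, 20], "twist": [0.003, 0.001, 0.002], "hand": 0.95},
  {"dp": [4, -6, 45], "twist": [0.003, 0.001, 0.002], "hand": 0.95},
  {"dp": [4, -6, 68], "twist": [0.003, 0.001, 0.002], "hand": 0.95},
  {"dp": [4, -6, 68], "twist": [0.003, 0.001, 0.002], "hand": 0.95},
  {"dp": [4, -6, 68], "twist": [0.003, 0.001, 0.002], "hand": 0.7},
])

```text
clock: 31.78
tool_pos: [0.4353, -0.3971, 0.0543]
eef_rot: [-0.074, 0.997, -0.002, 0.001]
contact_force: [-0.8, 0.6, -0.3]
opening: 0.886
finger_force: 0.0
```

Run:
```python
from h import *
st=r.get_state();print(st['q'],st['tool_pos']);go([.435,-.3965,.051],188.6)
```

```text
[ 1.0502  1.0411 -0.7098  1.7892  1.0172  0.7239  1.4811] [ 0.4353 -0.3971  0.0543]
dp [0.2 0.6 3.3] twist [-0.0032  0.0014 -0.0016]
```

>>> step_arm([
  {"dp": [0, 0.5, 3], "twist": [-0.003, 0.001, -0.002], "hand": 0.6},
  {"dp": [0, 0.5, 3], "twist": [-0.003, 0.001, -0.002], "hand": 0.2},
  {"dp": [0, 0.5, 3], "twist": [-0.003, 0.001, -0.002], "hand": 0.2},
  {"dp": [0, 0.5, 3], "twist": [-0.003, 0.001, -0.002], "hand": 0.2},
  {"dp": [0, 0.5, 3], "twist": [-0.003, 0.001, -0.002], "hand": 0.2},
])

```text
clock: 32.4
tool_pos: [0.4344, -0.397, 0.0508]
eef_rot: [-0.075, 0.997, 0.0, -0.0]
contact_force: [-0.9, -0.4, 5.5]
opening: 0.707
finger_force: 12.0
```

Run:
```python
from h import *
st=r.get_state();print(st['tool_pos'],st['opening'],st['finger_force']);go([.513,.230,.24],188.6)
```

```text
[ 0.4344 -0.397   0.0508] 0.70664782517585 11.966593674151227
dp [-171.   608.3 -189.3] twist [ 0.     -0.0006 -0.0007]
```

>>> step_arm([
  {"dp": [0, 0, -50], "twist": [0, 0, 0], "hand": 0.2},
  {"dp": [-15, 20, -105], "twist": [0, 0, 0], "hand": 0.2},
  {"dp": [-45, 65, -150], "twist": [0, 0, 0], "hand": 0.2},
  {"dp": [-80, 115, -180], "twist": [0, 0, 0], "hand": 0.2},
  {"dp": [-115, 165, -189], "twist": [0, 0, 0], "hand": 0.2},
])

```text
clock: 33.02
tool_pos: [0.5194, -0.2262, 0.2386]
eef_rot: [-0.074, 0.997, -0.0, 0.001]
contact_force: [0.9, -0.1, -0.5]
opening: 0.711
finger_force: 12.0
```

>>> step_arm([
  {"dp": [-25, 55, 0], "twist": [0, 0, 0], "hand": 0.2},
  {"dp": [-45, 110, 0], "twist": [0, 0, 0], "hand": 0.2},
  {"dp": [-56, 170, 0], "twist": [0, 0, 0], "hand": 0.2},
  {"dp": [-56, 230, 0], "twist": [0, 0, 0], "hand": 0.2},
  {"dp": [-56, 290, 0], "twist": [0, 0, 0], "hand": 0.2},
])

```text
clock: 33.65
tool_pos: [0.5301, 0.0698, 0.2368]
eef_rot: [-0.075, 0.997, 0.0, -0.001]
contact_force: [1.0, -0.8, -0.7]
opening: 0.707
finger_force: 12.0
```

Run:
```python
from h import *
st=r.get_state();print(st['q'],st['tool_pos'],st['opening'],st['finger_force']);go([.513,.230,.16],188.6)
```

```text
[ 0.2802  0.7249 -0.8541  1.8445  0.6905  0.9006  0.8157] [0.5301 0.0698 0.2368] 0.7072817846897987 11.962790207471699
dp [ -7.1 160.9  76.9] twist [ 0.0005 -0.0014 -0.0007]
```

>>> step_arm([
  {"dp": [-4, 55, 0], "twist": [0, 0, 0], "hand": 0.2},
  {"dp": [-7, 110, 0], "twist": [0, 0, 0], "hand": 0.2},
  {"dp": [-7, 158, 10], "twist": [0, 0, 0], "hand": 0.2},
  {"dp": [-7, 158, 50], "twist": [0, 0, 0], "hand": 0.2},
  {"dp": [-7, 158, 76], "twist": [0, 0, 0], "hand": 0.2},
])

```text
clock: 34.28
tool_pos: [0.513, 0.2257, 0.1595]
eef_rot: [-0.076, 0.997, -0.0, -0.001]
contact_force: [0.5, -0.6, -0.5]
opening: 0.71
finger_force: 12.0
```

Run:
```python
from h import *
st=r.get_state();print(st['tool_pos']);go([.513,.230,.0965],188.6)
```

```text
[0.513  0.2257 0.1595]
dp [-0.8  4.3 62.9] twist [-0.0004 -0.0026  0.0012]
```

>>> step_arm([
  {"dp": [-1, 4, 20], "twist": [0, -0.002, 0], "hand": 0.2},
  {"dp": [-1, 4, 36], "twist": [0, -0.002, 0], "hand": 0.2},
  {"dp": [-1, 4, 48], "twist": [0, -0.002, 0], "hand": 0.2},
  {"dp": [-1, 4, 53], "twist": [0, -0.002, 0], "hand": 0.2},
  {"dp": [-1, 4, 53], "twist": [0, -0.002, 0], "hand": 0.2},
])

```text
clock: 34.9
tool_pos: [0.5144, 0.2295, 0.1082]
eef_rot: [-0.075, 0.997, 0.0, 0.001]
contact_force: [-0.1, 0.1, -1.0]
opening: 0.708
finger_force: 12.0
```

Run:
```python
from h import *
st=r.get_state();print(st['tool_pos'],st['contact_force']);go([.513,.230,.0957],188.6)
```

```text
[0.5144 0.2295 0.1082] [-0.1118  0.0914 -1.0096]
dp [ 1.3  0.7 12.5] twist [ 0.0006  0.0012 -0.0007]
```

>>> step_arm([
  {"dp": [1, 0.5, 4], "twist": [0, 0, 0], "hand": 0.2},
  {"dp": [1, 0.5, 7], "twist": [0, 0, 0], "hand": 0.2},
  {"dp": [1, 0.5, 10], "twist": [0, 0, 0], "hand": 0.2},
  {"dp": [1, 0.5, 12.5], "twist": [0, 0, 0], "hand": 0.2},
  {"dp": [1, 0.5, 12.5], "twist": [0, 0, 0], "hand": 0.2},
])

```text
clock: 35.52
tool_pos: [0.5131, 0.2299, 0.0955]
eef_rot: [-0.075, 0.997, 0.0, 0.0]
contact_force: [-0.5, 0.2, 0.3]
opening: 0.707
finger_force: 12.0
```

>>> step_arm([
  {"dp": [0, 0, 0], "twist": [0, 0, 0], "hand": 0.55},
  {"dp": [0, 0, 0], "twist": [0, 0, 0], "hand": 0.65},
  {"dp": [0, 0, 0], "twist": [0, 0, 0], "hand": 0.65},
  {"dp": [0, 0, -25], "twist": [0, 0, 0], "hand": 0.65},
  {"dp": [0, 0, -75], "twist": [0, 0, 0], "hand": 0.65},
])

```text
clock: 36.15
tool_pos: [0.5122, 0.229, 0.17]
eef_rot: [-0.075, 0.997, -0.001, -0.001]
contact_force: [-0.0, 0.3, -0.3]
opening: 0.822
finger_force: 0.0
```

>>> step_arm([
  {"dp": [0, 0, -60], "twist": [0, 0, 0], "hand": 0},
  {"dp": [0, -60, -120], "twist": [0, 0, 0], "hand": -0.5},
  {"dp": [0, -120, -170], "twist": [0, 0, 0], "hand": -1},
  {"dp": [0, -180, -170], "twist": [0, 0, 0], "hand": -1},
  {"dp": [20, -240, -170], "twist": [0, 0, 0], "hand": -1},
])

```text
clock: 36.78
tool_pos: [0.532, 0.0162, 0.3395]
eef_rot: [-0.075, 0.997, 0.0, 0.002]
contact_force: [0.8, -0.1, 0.2]
opening: 0.28
finger_force: 0.0
```

Run:
```python
from h import *
base((.513,.23),.070,.092)
s=snap('side','side10');t=snap('top','top10');print([f for f in find(s,'side','bowl_a')]);cover()
print(find(t,'top','bowl_a'));print(find(t,'top','knife'))
a=cv2.imread('pics/side10.png')[80:380,100:480];b=cv2.resize(cv2.imread('pics/top10.png')[150:270,70:190],(300,300),interpolation=2)
cv2.imwrite('pics/z10.png',np.hstack([a,b]))
st=r.get_state();print(st['q'],st['tool_pos'])
```

```text
top stack rim 0.515 0.2299 0.0326 229 zmax 0.0854 0.0829
side stack rim 0.5175 0.2282 0.0339 151 zmax 0.0836 0.0818
[(0.89, [0.3953, -0.0094, 0.025], [176, 240]), (0.84, [0.3529, -0.2119, 0.028], [221, 297]), (0.75, [0.8164, -0.2147, 0.023], [366, 204]), (0.71, [0.7027, -0.345, 0.0261], [386, 248]), (0.67, [0.5266, 0.2425, 0.0712], [159, 162])]
side 1926 cover angle 1.7324423237946132 off -0.005084214682627149 zmax 0.27231490306157424
top 654 cover angle 1.761308024429053 off 0.004474290855485867 zmax 0.2747468197347266
[(0.97, [0.8116, -0.2193, 0.0235], [309, 113]), (0.95, [0.5124, 0.2355, 0.0674], [130, 218]), (0.6, [0.6908, -0.3488, 0.0185], [358, 157])]
[(0.74, [0.6533, -0.0779, 0.0345], [257, 168])]
[ 0.4394  0.6059 -0.9522  1.7224  0.5459  1.1016  1.0386] [0.5309 0.0197 0.3381]
```

View pics/z10.png

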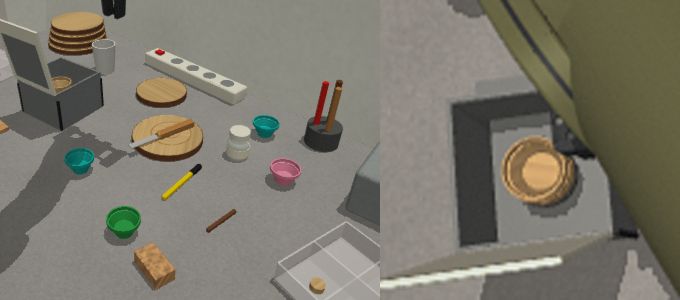

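Picture: the wooden bowls sit in one stack in the case (rim 82–83 mm, as expected for four nested) and no wooden ones are left on the table. The knife and bystanders are where they belong. Now go round behind the cover to close it.

Run:
```python
from h import *
go([.372,.05,.34],188.6);go([.368,.203,.31],188.6);go([.368,.203,.262],188.6)
```

```text
dp [152.4  54.1  -2. ] twist [0.0013 0.0012 0.0028]
dp [133.1 205.9  28.2] twist [0.0013 0.0012 0.0028]
dp [133.2 205.8  76.2] twist [0.0013 0.0012 0.0028]
```

>>> step_arm([
  {"dp": [45, 10, 0], "twist": [0, 0, 0], "hand": -1},
  {"dp": [90, 25, 0], "twist": [0, 0, 0], "hand": -1},
  {"dp": [135, 50, 0], "twist": [0, 0, 0], "hand": -1},
  {"dp": [140, 100, 0], "twist": [0, 0, 0], "hand": -1},
  {"dp": [135, 150, 0], "twist": [0, 0, 0], "hand": -1},
])

```text
clock: 37.85
tool_pos: [0.374, 0.1473, 0.3382]
eef_rot: [-0.075, 0.997, -0.0, 0.001]
contact_force: [1.2, -0.7, -0.4]
opening: 0.007
finger_force: 0.0
```

Run:
```python
from h import *
st=r.get_state();print(st['q'],st['tool_pos'],st['opening']);go([.366,.203,.262],188.6)
```

```text
[ 0.2293  0.4181 -1.0254  2.0518  0.4553  0.9149  0.6761] [0.374  0.1473 0.3382] 0.006800385367793404
dp [-0.3 56.3 76.2] twist [-0.0007  0.0016  0.0004]
```

>>> step_arm([
  {"dp": [4, 25, 0], "twist": [0, 0, 0], "hand": -1},
  {"dp": [4, 55, 0], "twist": [0, 0, 0], "hand": -1},
  {"dp": [2, 56, 30], "twist": [0, 0, 0], "hand": -1},
  {"dp": [0, 56, 60], "twist": [0, 0, 0], "hand": -1},
  {"dp": [0, 56, 76], "twist": [0, 0, 0], "hand": -1},
])

```text
clock: 38.48
tool_pos: [0.366, 0.2023, 0.2608]
eef_rot: [-0.076, 0.997, 0.0, -0.0]
contact_force: [-0.4, -0.4, -0.6]
opening: 0.007
finger_force: 0.0
```

Run:
```python
from h import *
st=r.get_state();print(st['q'],st['tool_pos'],st['contact_force'])
p=st['tool_pos'];u=p[:2]@A-.467;print('u,v',u,p[:2]@N-.1457)
s=snap('side','side11');cv2.imwrite('pics/z11.png',cv2.resize(cv2.imread('pics/side11.png')[40:240,40:300],(650,500),interpolation=2))
# closing path: tip(finger centre) follows rho, finger half-depth ~9
for th in [1.65,1.5,1.3,1.1,.9,.7,.5,.35,.2,.1,0]:
    rho=np.interp(th,[0,1.7],[.145,.135]);c=np.array([np.cos(th),np.sin(th)]);nn=np.array([-np.sin(th),np.cos(th)])
    P=rho*c+.006*nn; # outer surface; tip corner (+u side, bottom) touches
    t=P+[-.009,0]
    print(th,'du',((t[0]-u)*1000).round(0),'dz up',((t[1]+.105+.022-p[2])*1000).round(0))
```

```text
[-0.0306  0.5466 -0.8904  2.1334  0.6341  0.7491  0.3862] [0.366  0.2023 0.2608] [-0.3994 -0.3991 -0.5673]
u,v -0.07489593639119813 -0.00018415702767599074
1.65 du 49.0 dz up 1.0
1.5 du 70.0 dz up 2.0
1.3 du 97.0 dz up 0.0
1.1 du 123.0 dz up -8.0
0.9 du 148.0 dz up -21.0
0.7 du 170.0 dz up -38.0
0.5 du 188.0 dz up -60.0
0.35 du 198.0 dz up -79.0
0.2 du 206.0 dz up -99.0
0.1 du 209.0 dz up -113.0
0 du 211.0 dz up -128.0
```

View pics/z11.png

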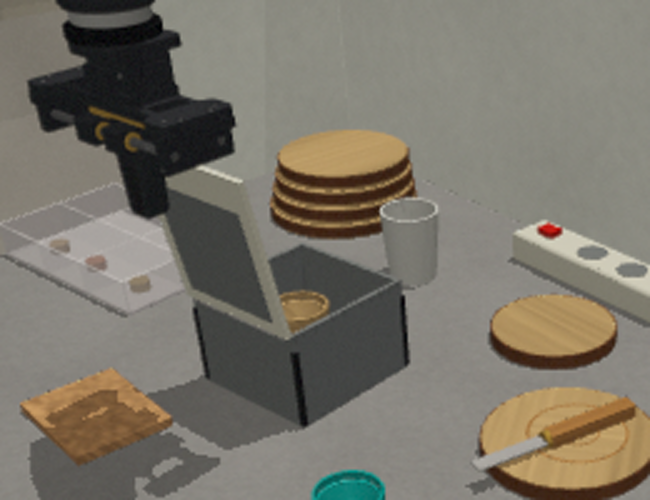

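Picture: closed fingers behind the cover's upper part, body above its edge. Push slowly along the arc.

>>> step_arm([
  {"dp": [-25, 0, 0], "twist": [0, 0, 0], "hand": -1},
  {"dp": [-40, 0, 0], "twist": [0, 0, 0], "hand": -1},
  {"dp": [-55, 0, -1], "twist": [0, 0, 0], "hand": -1},
  {"dp": [-70, 0, -2], "twist": [0, 0, 0], "hand": -1},
  {"dp": [-85, 0, -1], "twist": [0, 0, 0], "hand": -1},
])

```text
clock: 39.15
tool_pos: [0.4508, 0.2146, 0.2634]
eef_rot: [-0.075, 0.997, 0.0, 0.0]
contact_force: [-1.3, -0.7, -0.3]
opening: 0.001
finger_force: 0.6
```

>>> step_arm([
  {"dp": [-12, 0, 2], "twist": [0, 0, 0], "hand": -1},
  {"dp": [-25, 0, 5], "twist": [0, 0, 0], "hand": -1},
  {"dp": [-38, 0, 10], "twist": [0, 0, 0], "hand": -1},
  {"dp": [-51, 0, 15], "twist": [0, 0, 0], "hand": -1},
  {"dp": [-63, 0, 21], "twist": [0, 0, 0], "hand": -1},
])

```text
clock: 39.78
tool_pos: [0.5142, 0.2235, 0.2417]
eef_rot: [-0.075, 0.997, 0.0, 0.0]
contact_force: [-1.4, -0.6, 0.0]
opening: 0.006
finger_force: 0.4
```

Run:
```python
from h import *
st=r.get_state();print(st['q'],st['tool_pos'],st['contact_force'])
p=st['tool_pos'];print('u,v',p[:2]@A-.467,p[:2]@N-.1457)
s=snap('side','side12');cv2.imwrite('pics/z12.png',cv2.resize(cv2.imread('pics/side12.png')[60:220,80:280],(600,480),interpolation=2))
```

```text
[-0.0172  0.7433 -0.8378  1.766   0.671   0.9425  0.5814] [0.5142 0.2235 0.2417] [-1.4343 -0.5895  0.0385]
u,v 0.07483456195230426 -0.0012686298708185495
```

View pics/z12.png

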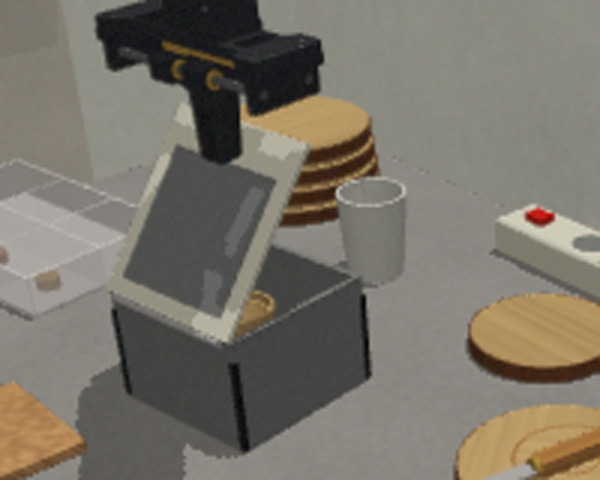

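Picture: the cover is following, at about 55° with the fingertips on its outer face. Continue, slowing down near the bottom.

>>> step_arm([
  {"dp": [-9, 0, 7], "twist": [0, 0, 0], "hand": -1},
  {"dp": [-18, 0, 14], "twist": [0, 0, 0], "hand": -1},
  {"dp": [-26, 0, 22], "twist": [0, 0, 0], "hand": -1},
  {"dp": [-33, 0, 30], "twist": [0, 0, 0], "hand": -1},
  {"dp": [-40, 0, 39], "twist": [0, 0, 0], "hand": -1},
])

```text
clock: 40.45
tool_pos: [0.5533, 0.2296, 0.2027]
eef_rot: [-0.075, 0.997, 0.0, 0.001]
contact_force: [-0.8, -0.9, 1.2]
opening: 0.009
finger_force: 0.3
```

>>> step_arm([
  {"dp": [-4, 0, 7], "twist": [0, 0, 0], "hand": -1},
  {"dp": [-8, 0, 15], "twist": [0, 0, 0], "hand": -1},
  {"dp": [-11, 0, 22], "twist": [0, 0, 0], "hand": -1},
  {"dp": [-14, 0, 29], "twist": [0, 0, 0], "hand": -1},
  {"dp": [-17, 0, 36], "twist": [0, 0, 0], "hand": -1},
])

```text
clock: 41.08
tool_pos: [0.5698, 0.232, 0.1668]
eef_rot: [-0.075, 0.997, 0.0, 0.0]
contact_force: [-0.3, -0.1, 0.7]
opening: 0.001
finger_force: 0.2
```

>>> step_arm([
  {"dp": [-2, 0, 6], "twist": [0, 0, 0], "hand": -1},
  {"dp": [-3, 0, 11], "twist": [0, 0, 0], "hand": -1},
  {"dp": [-4, 0, 16], "twist": [0, 0, 0], "hand": -1},
  {"dp": [-5, 0, 21], "twist": [0, 0, 0], "hand": -1},
  {"dp": [-6, 0, 25], "twist": [0, 0, 0], "hand": -1},
])

```text
clock: 41.7
tool_pos: [0.5757, 0.2329, 0.142]
eef_rot: [-0.075, 0.997, 0.0, 0.0]
contact_force: [-1.4, -0.1, -0.8]
opening: 0.01
finger_force: 0.2
```

Run:
```python
from h import *
st=r.get_state();print(st['tool_pos'],st['contact_force'])
p=st['tool_pos'];print('u,v',p[:2]@A-.467,p[:2]@N-.1457)
```

```text
[0.5757 0.2329 0.142 ] [-1.3507 -0.1413 -0.771 ]
u,v 0.1370852739557517 -0.0011037400372997386
```

>>> step_arm([
  {"dp": [0, 0, 3], "twist": [0, 0, 0], "hand": -1},
  {"dp": [0, 0, 5], "twist": [0, 0, 0], "hand": -1},
  {"dp": [0, 0, 7], "twist": [0, 0, 0], "hand": -1},
  {"dp": [0, 0, 8], "twist": [0, 0, 0], "hand": -1},
  {"dp": [0, 0, 9], "twist": [0, 0, 0], "hand": -1},
])

```text
clock: 42.32
tool_pos: [0.5758, 0.233, 0.1334]
eef_rot: [-0.075, 0.997, 0.0, 0.001]
contact_force: [-0.1, -1.1, 8.4]
opening: 0.008
finger_force: 3.7
```

>>> step_arm([
  {"dp": [0, 0, 0.5], "twist": [0, 0, 0], "hand": -1},
  {"dp": [0, 0, 1], "twist": [0, 0, 0], "hand": -1},
  {"dp": [0, 0, 1], "twist": [0, 0, 0], "hand": -1},
])

```text
clock: 42.7
tool_pos: [0.5758, 0.233, 0.1334]
eef_rot: [-0.075, 0.997, 0.0, 0.001]
contact_force: [-1.1, -1.1, 7.8]
opening: 0.01
finger_force: 4.0
```

>>> step_arm([
  {"dp": [0, 0, -15], "twist": [0, 0, 0], "hand": -1},
  {"dp": [0, 0, -60], "twist": [0, 0, 0], "hand": -1},
  {"dp": [0, -50, -110], "twist": [0, 0, 0], "hand": -1},
  {"dp": [0, -110, -150], "twist": [0, 0, 0], "hand": -1},
  {"dp": [0, -170, -160], "twist": [0, 0, 0], "hand": -1},
])

```text
clock: 43.32
tool_pos: [0.5994, 0.0789, 0.2915]
eef_rot: [-0.076, 0.997, 0.001, 0.003]
contact_force: [1.1, -0.7, -1.1]
opening: 0.003
finger_force: 0.0
```

Run:
```python
from h import *
s=snap('side','side13');t=snap('top');r0=dict(np.load('side0.npz'))
for nm,q in (('now',s),('start',r0),('top',t)):
    w=cloud(q);u=w[...,:2]@A-.467;v=w[...,:2]@N-.1457
    for a,b in((.005,.05),(.06,.11),(.12,.165)):
        m=(u>a)&(u<b)&(abs(v)<.06)&(w[...,2]>.09)&(w[...,2]<.16);print(nm,a,np.median(w[m][:,2]).round(4) if m.any() else None,m.sum())
print(find(s,'side','knife'),find(s,'side','jar'),find(s,'side','sander'),find(s,'side','marker'),find(s,'side','bowl_a'),r.get_state()['tool_pos'])
```

```text
now 0.005 0.1113 420
now 0.06 0.1115 420
now 0.12 0.1111 329
start 0.005 0.1113 426
start 0.06 0.1117 419
start 0.12 0.1111 327
top 0.005 0.112 978
top 0.06 0.1122 1031
top 0.12 0.1118 884
[(0.63, [0.6079, -0.0748, 0.027], [266, 213])] [(0.73, [0.6792, -0.2336, 0.0432], [338, 224]), (0.28, [0.6064, -0.092, 0.0168], [270, 220])] [(0.62, [0.3245, -0.3297, 0.0274], [254, 344]), (0.22, [0.5156, 0.2175, 0.1138], [160, 152])] [(0.62, [0.5236, -0.2046, 0.0125], [281, 260])] [(0.78, [0.7005, -0.3465, 0.0259], [386, 249]), (0.75, [0.3518, -0.2096, 0.0289], [220, 297]), (0.61, [0.4912, 0.1793, 0.082], [161, 171]), (0.59, [0.3987, -0.0042, 0.0273], [176, 237])] [0.598  0.0808 0.2883]
```

View pics/side13.png

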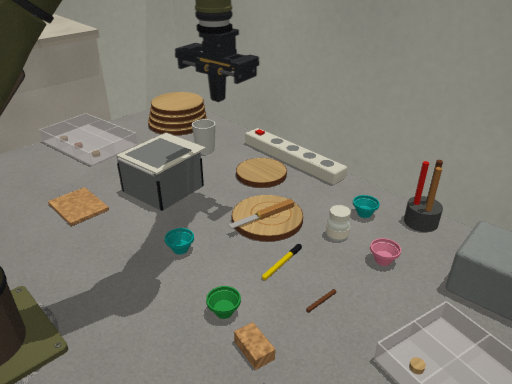

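The picture shows the cover fully shut at (162,152), at the same heights as at the start. The knife is on the slice at (266,213), and the jar, sanding block and marker are in their starting places.

```bash
python3 -c "
from plant import r
print(r.finish_job())"
```

```text
the job is handed in; nothing more can be done
None
```

The job is done and handed in at about 43 s: case pried open with the knife, knife laid flat on the slice, all three loose wooden bowls nested in the iron bowl, cover fully shut, and the jar, sanding block and marker left in place. The case's front faced away from the robot, not to its right as the text said; I went by the images.

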